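# Build the demountable transformer

### The arm

A 6-joint arm with a two-finger parallel gripper is mounted at the origin on the work surface. World frame = base frame: x ahead of the robot, y to its left, z up, the work surface at z = 0. Lengths are in m, angles in rad, forces in N, time in s.
With the tool pointing down it reaches from about 0.375 to 0.9 m from the base axis. Payload 3.1 kg.
Tool frame: the origin (TCP) lies at the very end of the fingers, on their centre line; the grasp point (between the pads) lies 19 mm behind it (manip.grasp_offset is the distance from the TCP to the grasp point, in m); y points along the fingers, z is the direction in which the jaws open and shut, and the axes are right-handed (so a half turn about y gives the same grasp; the last joint's range is limited). The gripper opens to 85 mm and grips with 20 to 120 N. Pads are 22 mm wide; open, the fingers measure 114 mm over their backs; the gripper's body (76 mm by 85 mm) begins 54 mm behind the grasp point. The pads swing forward as they close: fully open they stand 13 mm farther back than shut.
Start: joints at [0.946, 0.527, 1.433, -0, 1.181, -0.178], TCP at [0.27, 0.564, 0.231] pointing down, gripper open.
Joint ranges: [-3.08, 3.08], [-0.75, 2.2], [0.22, 2.44], [-1.43, 4.57], [0, 2.65], [-2.85, 2.85]. Speed limits (rad/s): [2.79, 2.79, 3.14, 3.14, 3.14, 3.14].

### API

Orientations are given as a unit quaternion [x, y, z, w].
In Python, from station import manip gives the robot as it stands.
- The arm moves only by the tool apply_moves, never from a script. Its argument "motion" is a list of rows, each a list of 5 numbers: the finger opening in mm, from 0 to 85.4, then the shift along the tool's x, y, z in units of 30 mm (1.0 is 30 mm), then the turn about the tool's y in units of 10 degrees (1.0 is 10 degrees). In form: [[fingers, x, y, z, twist], ...]. A call has 1 to 12 rows; each row is the pose to reach, as a shift and turn from the pose commanded when the call began, along the tool's axes at that moment; what a row does not reach only later rows make up. A row lasts 1/8 s, in which the tool goes at most 62.5 mm and 10.7 degrees, less where a joint would pass 70% of its speed; a pose out of reach is approached as far as the arm can. A call with a gripper value outside its range is refused whole. The fingers move at their own pace and stop on an object; "squeeze" is the grip in N (left out, the last holds). Time passes only in rows, so rows that repeat a pose let the fingers close. It gives the time, the measured TCP pose, the force and the opening at its end, in the units of the state.
- manip.sense(): the state, without advancing time (a new reading comes with each control period).
- manip.snapshot(name): name is "scene" or "top" or "wrist"; returns the picture (384x512x3 uint8, red, green, blue); there is no depth.
- manip.get_calibration(name): a dict with "intrinsics" (3x3 intrinsics, pixels), "extrinsics" (4x4, takes a point from camera to world coordinates). Camera axes: x right, y up, looking along -z (the intrinsics and any distortion apply to the point x, -y, -z); pixel columns grow to the right and rows downward; lengths in m; the calibration is good to about 2 mm. A picture is of the moment at which its call begins: read the wrist's pose just before it. get_calibration takes no time and is no camera call; for the wrist camera it gives the pose at the moment of the call.
- manip.sign_off(): hands the job in, once; it reports no verdict.
The state is a dict: "t": time; "q": joint angles; "qd": joint speeds; "tau": joint torques, N m; "tcp_pos": TCP position; "tool_rot": TCP orientation; "force": force on the tool from outside, world axes, zero at the start; "ft_torque": the same for the moment, N m; "finger_gap": opening from 0.0 (shut) to 1.0 (fully open).
Only numpy, scipy, OpenCV 4.12 (cv2) and the standard library are available. Lean on these libraries where they do the work, as an engineer would, in place of code of your own. Each camera call takes 0.05 s, during which the arm holds its last target.

### The job

Build up the demonstration transformer on its U-shaped iron core: slip the tall coil all the way down over the limb at the end with the two brass terminal posts, and on the other limb put the wide flat coil at the bottom, fully home, with the small coil on top of it. Only when all three coils are on, lay the iron bar squarely across the tops of both limbs to close the core. Lower the parts into place rather than letting them drop, and leave the round coil and the meter where they are.

Things in the scene. Friction and masses are not known exactly. Their poses are not given: they have to be found in the camera images.
- tall_coil_mid (a point): The tall coil, loose: square black former wound with copper wire, 46 x 46 mm and 52 mm tall, 170 g, winding 3 mm inside the flange edges. A 26 mm square bore runs through it (limbs are 20 mm square: 3 mm play each way). Grip across either pair of flange edges; it goes on a limb any way round. This point: its centre, half-way up on the bore axis; z up, x and y square to its sides.
- wide_coil_mid (a point): The wide flat coil, loose: square black former, a few turns of thick copper wire, 56 x 56 mm and 26 mm tall, 160 g, winding 3 mm inside the flange edges. A 26 mm square bore runs through it (limbs are 20 mm square: 3 mm play each way). Grip across either pair of flange edges; it goes on a limb any way round. This point: its centre, half-way up on the bore axis; z up, x and y square to its sides.
- small_coil_mid (a point): The small coil, loose: square black former wound with fine copper wire, 40 x 40 mm and 24 mm tall, 70 g, winding 2.5 mm inside the flange edges. A 26 mm square bore runs through it (limbs are 20 mm square: 3 mm play each way). Grip across either pair of flange edges; it goes on a limb any way round. This point: its centre, half-way up on the bore axis; z up, x and y square to its sides.
- yoke_mid (a point): The iron bar (yoke) that closes the core, loose: dark laminated steel, 86 mm long (its x), 20 mm wide (its y), 20 mm high, about 270 g, lying flat. It goes along the x of the core. This point is at its centre, 10 mm above its underside.
- core: U-shaped iron core, fixed upright on a board (x -63 to 85, 70 wide, 12 mm thick). Origin: underside of the board, midway between the limbs; +x points to the end with two brass posts (35 mm high, x 71, y +-18). Coils rest on a foot 114 (x) x 34 mm, top at z 32; limbs 20 mm square at x +33 and -33, y 0, rise from it to z 94, tips bevelled 2.5 mm. Coils end 15 mm apart: hold by the sides facing +-y.
- round_coil_mid (a point): A round coil that is not needed, loose: black round flanges 62 mm across, 26 mm tall, 38 mm round hole; leave it where it lies. This point is at its centre, 13 mm up.
- meter: A black pointer meter lying face up, loose, 135 (x) x 95 (y) x 48 mm high over its knob, 0.5 kg; leave it where it lies. Origin: centre of its underside.
There are look-alikes about, which are no part of the job. Leave any blue or turquoise look-alike of the part that bears small_coil_mid alone. Leave any green or white look-alike of the part that bears tall_coil_mid alone.

How it is judged:
By the outcome, as a careful person would: the job done as asked, in the order asked, and still so for the second after the job is handed in, with the robot touching nothing.
It also fails if it takes over 118 s, if anything falls off the work surface, if the arm or the gripper's body presses on something with over 40 N, if the wrist force passes 120 N, or if a joint passes its speed limit or range.

## Working session

There is one attempt and no reset: what is moved stays moved. The work goes in short steps, Python scripts to look and compute and a tool call to move; the robot and the scene stay as the last step left them, time stands still between calls to the robot, and variables do not carry over. Pictures are saved under pics/ and viewed, and the job is handed in when it is done.

Besides the shell and the picture viewer there is one more tool, called after "Request:" in YAML: its name, and indented under it one key for each argument. apply_moves: Moves the arm, as the interface text tells. Its arguments: {"type":"object","properties":{"motion":{"type":"array"},"squeeze":{"type":"number"}},"required":["motion"]}

```bash
mkdir -p pics; ls; python3 - <<'E'
from station import manip
import cv2
s=manip.sense(); print(s)
for n in ["scene","top","wrist"]:
    c=manip.get_calibration(n); print(n,c)
    im=manip.snapshot(n); cv2.imwrite(f"pics/{n}0.png",im[:,:,::-1])
E
```

```text
pics
{'t': 0.0, 'q': array([ 9.45518827e-01,  5.28488891e-01,  1.43388777e+00, -1.81113356e-05,
        1.18142789e+00, -1.78507963e-01]), 'qd': array([-0.00057965, -0.00078751,  0.00108326, -0.00014192, -0.00021602,
        0.00058668]), 'tau': array([ 1.23516151e-03, -4.42357957e+01, -1.78025812e+01, -3.23565309e-04,
        8.31148034e-03, -1.75734721e-05]), 'tcp_pos': array([0.26958925, 0.56307131, 0.2303243 ]), 'tool_rot': array([ 0.69025959, -0.15694444,  0.15634354, -0.68881553]), 'force': array([-0.20758619,  0.46586605,  0.79106551]), 'ft_torque': array([ 0.02093151,  0.01398725, -0.0034139 ]), 'finger_gap': 1.0019245855014998}
scene {'intrinsics': array([[457.3951407 ,   0.        , 257.24905888],
       [  0.        , 457.3951407 , 193.42327993],
       [  0.        ,   0.        ,   1.        ]]), 'extrinsics': array([[-0.28608806, -0.75917228,  0.58464611,  1.16256221],
       [ 0.95813855, -0.21955373,  0.18375712,  0.19884856],
       [-0.01114208,  0.61274269,  0.79020393,  0.93549344],
       [ 0.        ,  0.        ,  0.        ,  1.        ]])}
top {'intrinsics': 
[... 246 characters left out ...]
319, -0.01610677, -0.01594102, -0.01242085],
       [-0.01854007,  0.1768392 ,  0.98406512,  1.47053447],
       [ 0.        ,  0.        ,  0.        ,  1.        ]])}
wrist {'intrinsics': array([[345.58806121,   0.        , 257.34411957],
       [  0.        , 345.58806121, 192.2579406 ],
       [  0.        ,   0.        ,   1.        ]]), 'extrinsics': array([[ 4.32572220e-01, -8.64610695e-01, -2.55596598e-01,
         2.04421123e-01],
       [ 9.01599212e-01,  4.14709815e-01,  1.23022887e-01,
         5.94451025e-01],
       [-3.68486037e-04, -2.83661975e-01,  9.58924266e-01,
         3.73550913e-01],
       [ 0.00000000e+00,  0.00000000e+00,  0.00000000e+00,
         1.00000000e+00]])}
```

View pics/scene0.png

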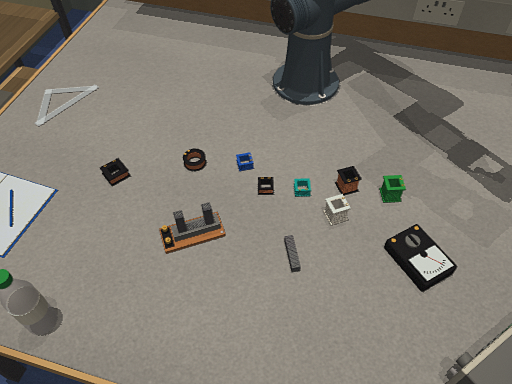

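View pics/top0.png

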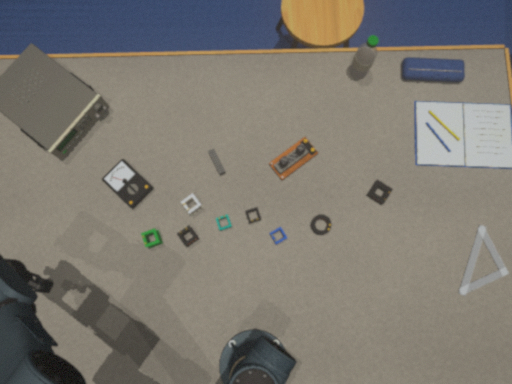

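View pics/wrist0.png

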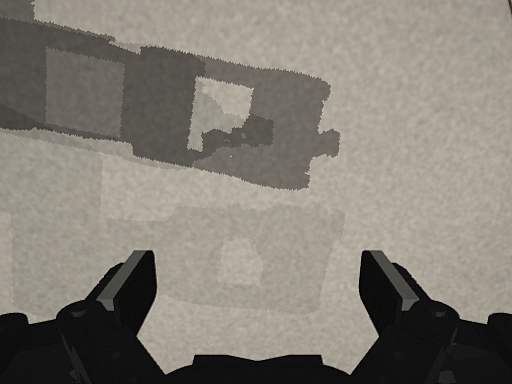

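```bash
cat > h.py <<'E'
import numpy as np, cv2
from station import manip
from scipy.spatial.transform import Rotation as R
def ray(cal,uv):
    K=np.array(cal['intrinsics']);E=np.array(cal['extrinsics'])
    d=np.linalg.inv(K)@np.array([uv[0],uv[1],1.0]); d=np.array([d[0],-d[1],-d[2]])
    return E[:3,3],E[:3,:3]@d
def onz(cal,uv,z):
    o,d=ray(cal,uv); return o+d*(z-o[2])/d[2]
def proj(cal,P):
    K=np.array(cal['intrinsics']);E=np.array(cal['extrinsics'])
    p=E[:3,:3].T@(np.asarray(P,float)-E[:3,3]); q=K@np.array([p[0],-p[1],-p[2]]); return q[:2]/q[2]
def snap(n,name,crop=None,f=1):
    cal=manip.get_calibration(n); im=manip.snapshot(n)[:,:,::-1].copy()
    cv2.imwrite(f"pics/{name}_raw.png",im)
    o=im
    if crop: x,y,w,h=crop; o=im[y:y+h,x:x+w]
    if f!=1:o=cv2.resize(o,None,fx=f,fy=f,interpolation=cv2.INTER_CUBIC)
    cv2.imwrite(f"pics/{name}.png",o); np.save(f"pics/{name}.npy",cal,allow_pickle=True)
    return cal,im
def load(name): return np.load(f"pics/{name}.npy",allow_pickle=True).item(), cv2.imread(f"pics/{name}_raw.png")
def pose():
    s=manip.sense(); return s['tcp_pos'],R.from_quat(s['tool_rot']).as_matrix()
def go(target,yaw=None):
    """print shift in units for TCP to reach target; yaw: wanted world angle (deg) of tool z axis mod 180"""
    p,M=pose(); d=M.T@(np.asarray(target)-p)/0.03
    out=f"tcp {np.round(p,4)} zaxis {np.degrees(np.arctan2(M[1,2],M[0,2])):.2f} shift {np.round(d,3)}"
    if yaw is not None:
        a=np.degrees(np.arctan2(M[1,2],M[0,2])); e=(yaw-a+90)%180-90
        # turn about tool y (pointing down): positive = clockwise seen from above
        out+=f" twist {-e/10:.3f} (alt {(-e+180)/10:.2f}, {(-e-180)/10:.2f})"
    print(out)
E
python3 - <<'E'
from h import *
p,M=pose(); print(p,'\n',M.round(4))
c=manip.get_calibration('wrist');E=c['extrinsics']
print("cam in tool",M.T@(E[:3,3]-p),'\n',M.T@E[:3,:3])
ct=manip.get_calibration('top');cs=manip.get_calibration('scene')
im=cv2.imread('pics/top0.png'); cv2.imwrite('pics/topc.png',cv2.resize(im[120:270,90:410],None,fx=2.5,fy=2.5,interpolation=cv2.INTER_CUBIC))
im=cv2.imread('pics/scene0.png'); cv2.imwrite('pics/scc.png',cv2.resize(im[135:295,90:470],None,fx=2.1,fy=2.1,interpolation=cv2.INTER_CUBIC))
for n,u,v,z in [('tall',(188,236),(347,180),.04),('wide',(379,192),(115,172),.02),('small',(253,215),(266,185),.02),('round',(321,225),(195,159),.02),('yoke',(217,161),(292,253),.02),('core',(294,158),(193,228),.04),('green',(152,239),(393,188),.04),('white',(191,204),(338,208),.04),('turq',(224,223),(302,187),.02),('blue',(278,236),(245,161),.02),('meter',(127,183),(420,257),.03)]:
    print(n,onz(ct,u,z)[:2].round(3),onz(cs,v,z)[:2].round(3))
E
```

```text
[0.26969973 0.5632114  0.23054751] 
 [[ 9.018e-01 -1.000e-03  4.321e-01]
 [-4.321e-01 -1.400e-03  9.018e-01]
 [-3.000e-04 -1.000e+00 -1.600e-03]]
cam in tool [-0.07239756 -0.14310234 -0.00020843] 
 [[ 5.65342472e-04 -9.58831509e-01 -2.83975032e-01]
 [-1.55174388e-03  2.83973894e-01 -9.58830756e-01]
 [ 9.99998636e-01  9.82724269e-04 -1.32731843e-03]]
tall [0.385 0.195] [0.396 0.196]
wide [ 0.515 -0.399] [ 0.521 -0.395]
small [ 0.449 -0.004] [ 0.453 -0.   ]
round [ 0.414 -0.214] [ 0.419 -0.209]
yoke [0.624 0.108] [0.629 0.112]
core [ 0.624 -0.135] [ 0.64  -0.125]
green [0.377 0.305] [0.39 0.31]
white [0.483 0.187] [0.489 0.19 ]
turq [0.425 0.086] [0.434 0.09 ]
blue [ 0.382 -0.08 ] [ 0.389 -0.077]
meter [0.555 0.39 ] [0.564 0.392]
```

View pics/topc.png

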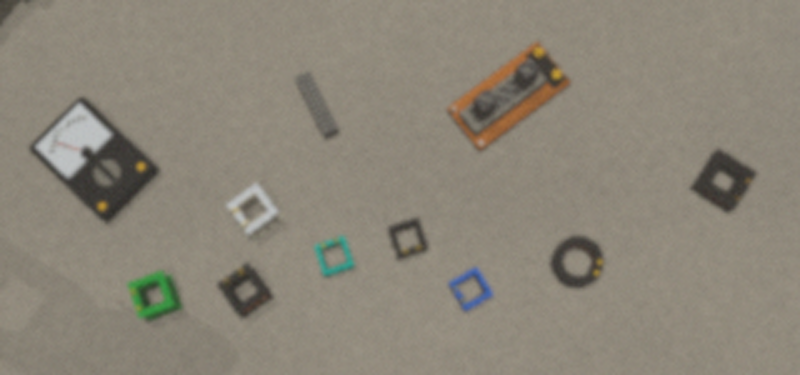

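View pics/scc.png

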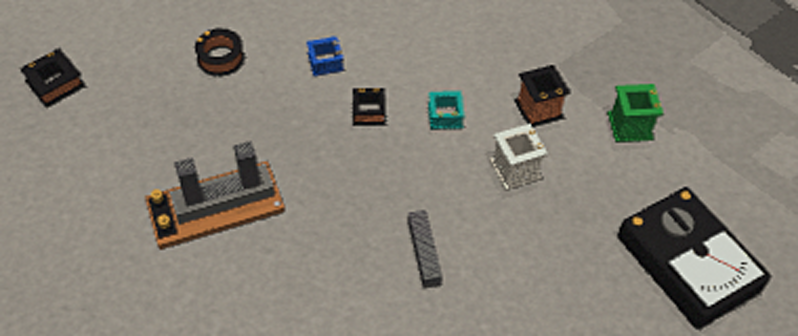

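```bash
python3 - <<'E'
from h import *
go([0.60,-0.10,0.26],37)
E
```

```text
tcp [0.2697 0.5632 0.2305] zaxis 64.40 shift [ 19.481  -0.962 -15.182] twist 2.740 (alt 20.74, -15.26)
```

Request:
apply_moves:
  motion:
    - [85, 1.5, -0.1, -1.2, 0.2]
    - [85, 3.2, -0.2, -2.5, 0.5]
    - [85, 4.9, -0.3, -3.8, 0.8]
    - [85, 6.6, -0.4, -5.1, 1.1]
    - [85, 8.3, -0.5, -6.4, 1.4]
    - [85, 10, -0.6, -7.8, 1.7]
    - [85, 11.7, -0.7, -9.1, 2.0]
    - [85, 13.4, -0.8, -10.4, 2.3]
    - [85, 15.1, -0.9, -11.8, 2.6]
    - [85, 16.8, -0.96, -13.1, 2.74]
    - [85, 18.5, -0.96, -14.4, 2.74]
    - [85, 19.48, -0.96, -15.18, 2.74]

```text
t: 1.65
tcp_pos: [0.6009, -0.1017, 0.2599]
tool_rot: [-0.633, 0.316, -0.316, 0.633]
force: [0.4, 0.6, -0.4]
finger_gap: 0.995
```

Request:
apply_moves:
  motion:
    - [85, 0, 0, 0, 0]
    - [85, 0, 0, 0, 0]
    - [85, 0, 0, 0, 0]

```text
t: 2.02
tcp_pos: [0.5994, -0.098, 0.2599]
tool_rot: [-0.633, 0.316, -0.315, 0.633]
force: [-0.6, 0.8, 0.0]
finger_gap: 0.995
```

```bash
python3 - <<'E'
from h import *
go([0.635,-0.13,0.25],37)
snap('wrist','core1')
E
```

```text
tcp [ 0.5994 -0.098   0.2599] zaxis 37.09 shift [1.565 0.329 0.304] twist 0.009 (alt 18.01, -17.99)
```

View pics/core1.png

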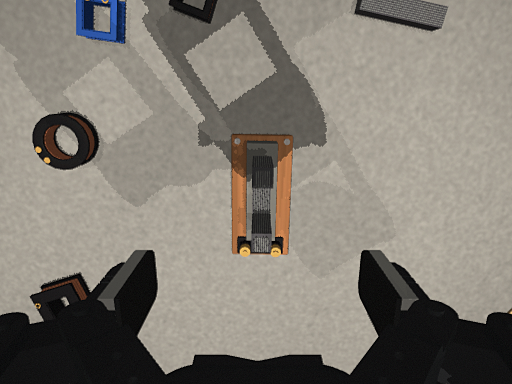

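```bash
python3 - <<'E'
from h import *
c,im=load('core1')
cv2.imwrite('pics/core1c.png',cv2.resize(im[125:265,215:310],None,fx=4,fy=4,interpolation=cv2.INTER_CUBIC))
E
```

```text
(no output)
```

View pics/core1c.png

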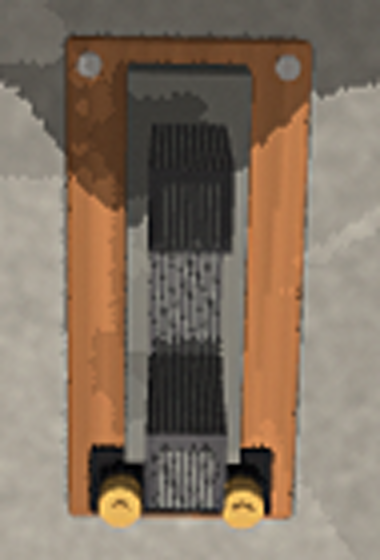

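```bash
python3 - <<'E'
from h import *
c,im=load('core1')
def raw(x,y): return ((x+.5)/4+215-.5,(y+.5)/4+125-.5)
pts={}
for n,p,z in [('TL',(67,40),.012),('TR',(312,42),.012),('BR',(297,518),.012),('BL',(70,514),.012),
  ('-x limb top TL',(149,168),.094),('TR',(232,168),.094),('BR',(232,250),.094),('BL',(149,250),.094),
  ('+x limb a',(149,435),.094),('',(226,435),.094),('',(221,510),.094),('',(145,510),.094),
  ('foot TL',(128,66),.032),('foot TR',(250,66),.032)]:
    w=onz(c,raw(*p),z); pts[n]=w; print(n,w.round(4))
E
```

```text
TL [ 0.5614 -0.0958  0.012 ]
TR [ 0.6167 -0.0548  0.012 ]
BR [ 0.7051 -0.1726  0.012 ]
BL [ 0.6479 -0.214   0.012 ]
-x limb top TL [ 0.5921 -0.0965  0.094 ]
TR [ 0.6072 -0.0851  0.094 ]
BR [ 0.6191 -0.1005  0.094 ]
BL [ 0.6038 -0.1121  0.094 ]
+x limb a [ 0.6315 -0.1492  0.094 ]
 [ 0.6464 -0.138   0.094 ]
 [ 0.6576 -0.1545  0.094 ]
 [ 0.6427 -0.1657  0.094 ]
foot TL [ 0.5782 -0.0888  0.032 ]
foot TR [ 0.6043 -0.0691  0.032 ]
```

```bash
python3 - <<'E'
from h import *
go([0.40,0.19,0.21],36.2)
E
```

```text
tcp [ 0.5996 -0.098   0.2601] zaxis 37.10 shift [-11.668   1.68    0.486] twist 0.090 (alt 18.09, -17.91)
```

Request:
apply_moves:
  motion:
    - [65, -1, 0, 0, 0]
    - [65, -2.7, 0.2, 0.1, 0]
    - [65, -4.5, 0.4, 0.2, 0.09]
    - [65, -6.3, 0.8, 0.3, 0.09]
    - [65, -8.1, 1.2, 0.4, 0.09]
    - [65, -9.9, 1.5, 0.49, 0.09]
    - [65, -11, 1.68, 0.49, 0.09]
    - [65, -11.67, 1.68, 0.49, 0.09]
    - [65, -11.67, 1.68, 0.49, 0.09]
    - [65, -11.67, 1.68, 0.49, 0.09]

```text
t: 3.32
tcp_pos: [0.4018, 0.189, 0.2101]
tool_rot: [-0.63, 0.32, -0.321, 0.631]
force: [0.2, 0.6, -0.1]
finger_gap: 0.761
```

```bash
python3 - <<'E'
from h import *
go([0.40,0.19,0.21],36.2)
snap('wrist','tall1')
E
```

```text
tcp [0.4018 0.189  0.2101] zaxis 36.16 shift [-0.063  0.004 -0.028] twist -0.004 (alt 18.00, -18.00)
```

View pics/tall1.png

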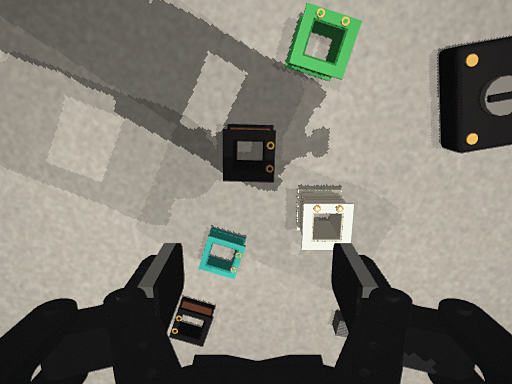

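```bash
python3 - <<'E'
from h import *
c,im=load('tall1')
cv2.imwrite('pics/tall1c.png',cv2.resize(im[115:195,210:290],None,fx=7,fy=7,interpolation=cv2.INTER_CUBIC))
E
```

```text
(no output)
```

View pics/tall1c.png

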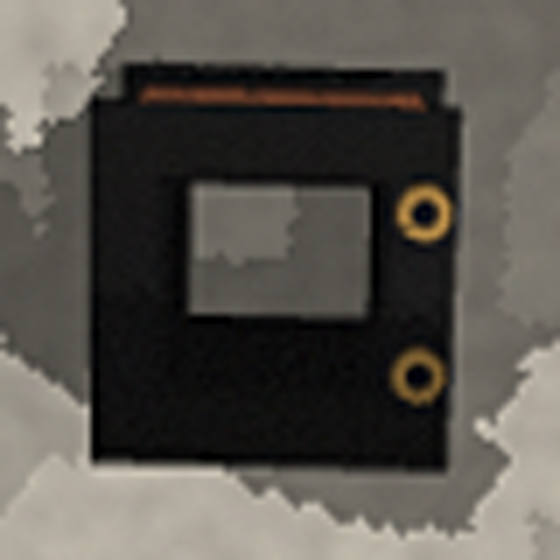

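```bash
cat >> h.py <<'E'
def quad(name,x0,y0,f,pts,z):
    c,_=load(name)
    W=np.array([onz(c,((p[0]+.5)/f+x0-.5,(p[1]+.5)/f+y0-.5),z)[:2] for p in pts])
    m=W.mean(0); e=np.array([W[1]-W[0],W[2]-W[1],W[3]-W[2],W[0]-W[3]])
    ang=[(np.degrees(np.arctan2(v[1],v[0])))%90 for v in e]
    print('centre',m.round(4),'len',np.linalg.norm(e,axis=1).round(4),'ang',np.round(ang,1)); return m,ang
E
python3 - <<'E'
from h import *
print(manip.grasp_offset)
m,a=quad('tall1',210,115,7,[(93,98),(460,107),(447,470),(92,463)],.052)
go([*m,.10],np.mean(a)); go([*m,.027],np.mean(a))
E
```

```text
0.0187
centre [0.386  0.1981] len [0.0452 0.0463 0.0457 0.0464] ang [34.7 34.9 34.9 34.3]
tcp [0.402  0.1887 0.21  ] zaxis 36.10 shift [-0.571  3.667 -0.251] twist 0.138 (alt 18.14, -17.86)
tcp [0.402  0.1887 0.21  ] zaxis 36.10 shift [-0.573  6.1   -0.254] twist 0.138 (alt 18.14, -17.86)
```

Request:
apply_moves:
  motion:
    - [65, -0.3, 1, -0.1, 0.14]
    - [65, -0.57, 2.4, -0.25, 0.14]
    - [65, -0.57, 3.7, -0.25, 0.14]
    - [65, -0.57, 4.9, -0.25, 0.14]
    - [65, -0.57, 5.6, -0.25, 0.14]
    - [65, -0.57, 6.1, -0.25, 0.14]
    - [65, -0.57, 6.1, -0.25, 0.14]

```text
t: 4.25
tcp_pos: [0.3857, 0.1976, 0.0257]
tool_rot: [0.626, -0.329, 0.328, -0.626]
force: [1.1, 0.1, -1.0]
finger_gap: 0.76
```

```bash
python3 - <<'E'
from h import *
go([0.386,0.1981,.027],34.7)
snap('wrist','tall2')
E
```

```text
tcp [0.3857 0.1976 0.0257] zaxis 34.62 shift [-0.008 -0.042  0.02 ] twist -0.008 (alt 17.99, -18.01)
```

View pics/tall2.png

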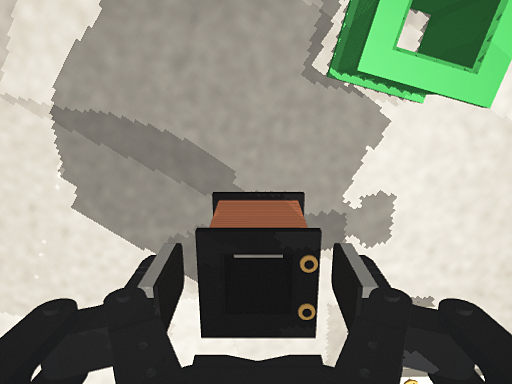

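Request:
apply_moves:
  motion:
    - [30, 0, 0, 0, 0]
    - [30, 0, 0, 0, 0]
    - [30, 0, 0, 0, 0]
    - [30, 0, 0, 0, 0]
    - [30, 0, 0, 0, 0]
    - [30, 0, -0.3, 0, 0]
    - [30, 0, -0.8, 0, 0]
    - [30, 0, -1.5, 0, 0]
    - [30, 0, -1.5, 0, 0]
  squeeze: 50

```text
t: 5.42
tcp_pos: [0.3859, 0.1987, 0.0729]
tool_rot: [-0.626, 0.327, -0.329, 0.627]
force: [0.6, 0.2, -1.9]
finger_gap: 0.522
```

```bash
python3 - <<'E'
from h import *
s=manip.sense();print(s['finger_gap'],s['force'])
snap('wrist','tall3')
go([0.6449,-0.1519,0.22],36.2)
E
```

```text
0.5217325097428669 [ 0.56879381  0.21135793 -1.90604025]
tcp [0.3854 0.1985 0.0722] zaxis 34.71 shift [14.529 -4.918  0.466] twist -0.149 (alt 17.85, -18.15)
```

View pics/tall3.png

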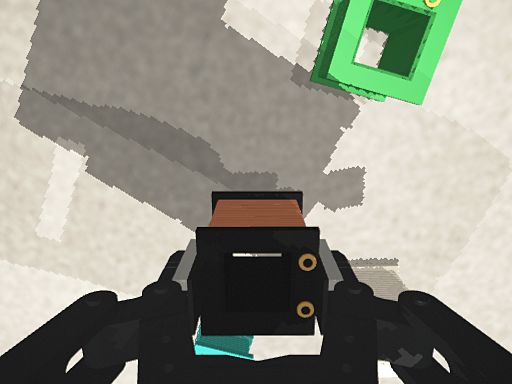

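```bash
python3 - <<'E'
from h import *
m,a=quad('tall3',0,0,1,[(197,228),(319,228),(313,335),(202,334)],.0985)
p,M=pose(); print((M.T@(np.array([*m,.1])-p)*1000).round(2))
E
```

```text
centre [0.3853 0.1993] len [0.0446 0.0465 0.0448 0.046 ] ang [34.6 34.6 33.8 34.4]
[ -0.69 -27.79   0.39]
```

Request:
apply_moves:
  motion:
    - [30, 0, -1, 0, 0]
    - [30, 0.5, -2.3, 0, 0]
    - [30, 1.5, -3.6, 0.1, 0]
    - [30, 2.8, -4.5, 0.1, 0]
    - [30, 4.2, -4.9, 0.2, -0.05]
    - [30, 5.7, -4.92, 0.2, -0.1]
    - [30, 7.2, -4.92, 0.3, -0.15]
    - [30, 8.7, -4.92, 0.3, -0.15]
    - [30, 10.2, -4.92, 0.4, -0.15]
    - [30, 11.7, -4.92, 0.47, -0.15]
    - [30, 13, -4.92, 0.47, -0.15]
    - [30, 13.9, -4.92, 0.47, -0.15]

```text
t: 6.98
tcp_pos: [0.6343, -0.138, 0.2171]
tool_rot: [0.631, -0.321, 0.319, -0.63]
force: [-0.6, 0.1, -1.8]
finger_gap: 0.523
```

Request:
apply_moves:
  motion:
    - [30, 0.3, 0, 0, 0]
    - [30, 0.5, 0, 0, 0]
    - [30, 0.5, 0, 0, 0]
    - [30, 0.5, 0, 0, 0]

```text
t: 7.48
tcp_pos: [0.6425, -0.1475, 0.2193]
tool_rot: [-0.631, 0.32, -0.319, 0.631]
force: [-0.7, -0.6, -1.9]
finger_gap: 0.521
```

```bash
python3 - <<'E'
from h import *
go([0.6449,-0.1519,0.125],36.2)
snap('wrist','tall4'); snap('scene','tall4s',(130,100,130,160),4)
E
```

```text
tcp [ 0.6425 -0.1475  0.2193] zaxis 36.26 shift [ 0.167  3.143 -0.02 ] twist 0.006 (alt 18.01, -17.99)
```

View pics/tall4.png

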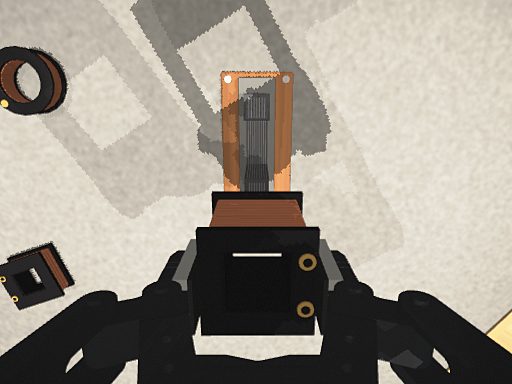

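View pics/tall4s.png

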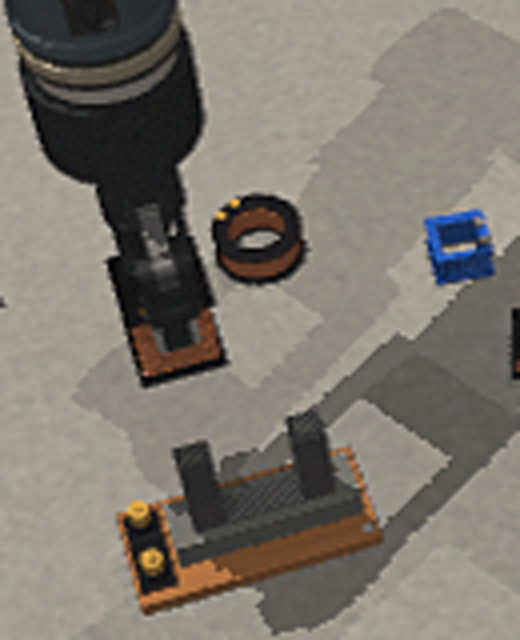

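```bash
python3 - <<'E'
from h import *
c,im=load('tall4')
cv2.imwrite('pics/tall4c.png',cv2.resize(im[65:195,215:300],None,fx=6,fy=6,interpolation=cv2.INTER_CUBIC))
E
```

```text
(no output)
```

View pics/tall4c.png

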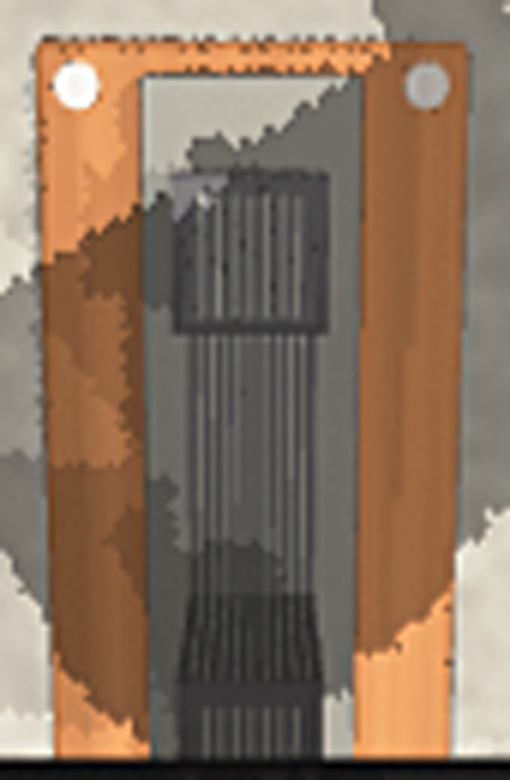

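```bash
python3 - <<'E'
from h import *
m,a=quad('tall4',215,65,6,[(174,170),(329,170),(328,333),(174,333)],.0915)
u=np.array([np.cos(np.radians(-53.8)),np.sin(np.radians(-53.8))])
print('limb+',(m+.066*u).round(4),'centre',(m+.033*u).round(4))
# foot top left edge line for direction
c,_=load('tall4')
for e in ([(143,85),(148,740)],[(361,85),(354,740)],):
    w=[onz(c,(x/6+215,y/6+65),.032) for x,y in e]; d=w[1]-w[0]; print(np.degrees(np.arctan2(d[1],d[0])).round(2), w[0][:2].round(4),w[1][:2].round(4))
E
```

```text
centre [ 0.6063 -0.0992] len [0.0195 0.0201 0.0198 0.0201] ang [36.2 36.4 36.2 35.6]
limb+ [ 0.6453 -0.1525] centre [ 0.6258 -0.1259]
-54.18 [ 0.5805 -0.0912] [ 0.6409 -0.1748]
-53.59 [ 0.6072 -0.0717] [ 0.6684 -0.1547]
```

```bash
python3 - <<'E'
from h import *
p,M=pose()
t=np.array([0.6452,-0.1523,.125])+M@np.array([.0005,0,-.0003]); t[2]=.125
go(t,36.15)
E
```

```text
tcp [ 0.6427 -0.1478  0.2195] zaxis 36.25 shift [ 0.188  3.151 -0.032] twist 0.010 (alt 18.01, -17.99)
```

Request:
apply_moves:
  motion:
    - [30, 0.1, 0.5, 0, 0]
    - [30, 0.19, 1.2, -0.03, 0]
    - [30, 0.19, 1.9, -0.03, 0]
    - [30, 0.19, 2.5, -0.03, 0]
    - [30, 0.19, 2.9, -0.03, 0]
    - [30, 0.19, 3.15, -0.03, 0]
    - [30, 0.19, 3.15, -0.03, 0]
    - [30, 0.19, 3.15, -0.03, 0]

```text
t: 8.57
tcp_pos: [0.6462, -0.1539, 0.1255]
tool_rot: [-0.631, 0.319, -0.32, 0.631]
force: [-0.1, -0.4, -1.6]
finger_gap: 0.518
```

```bash
python3 - <<'E'
from h import *
p,M=pose()
t=np.array([0.6452,-0.1523,.125])+M@np.array([.0005,0,-.0003]); t[2]=.0577
go(t,36.15)
snap('wrist','tall5',(130,50,256,290),2); snap('scene','tall5s',(130,120,130,140),4)
E
```

```text
tcp [ 0.6462 -0.1539  0.1255] zaxis 36.21 shift [-0.051  2.261 -0.007] twist 0.006 (alt 18.01, -17.99)
```

View pics/tall5.png

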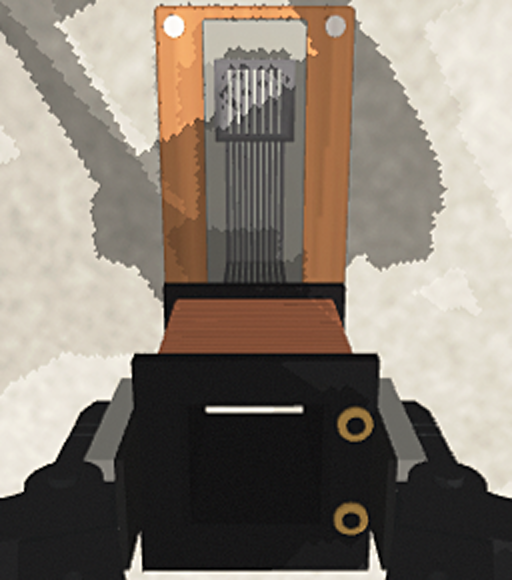

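View pics/tall5s.png

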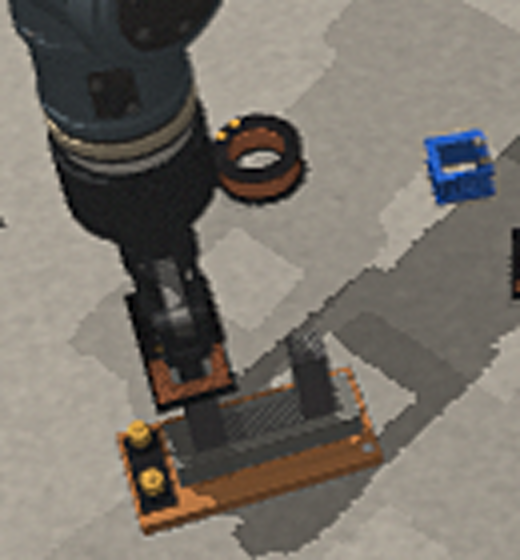

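Request:
apply_moves:
  motion:
    - [30, -0.05, 0.1, 0, 0]
    - [30, -0.05, 0.3, 0, 0]
    - [30, -0.05, 0.5, 0, 0]
    - [30, -0.05, 0.7, 0, 0]
    - [30, -0.05, 0.9, 0, 0]
    - [30, -0.05, 1.0, 0, 0]

```text
t: 9.43
tcp_pos: [0.6445, -0.1525, 0.0941]
tool_rot: [0.631, -0.32, 0.32, -0.631]
force: [0.5, -0.1, -2.3]
finger_gap: 0.523
```

```bash
python3 - <<'E'
from h import *
p,M=pose();s=manip.sense();print(s['force'],s['ft_torque'])
t=np.array([0.6452,-0.1523,.125])+M@np.array([.0005,0,-.0003]); t[2]=.0577
go(t,36.15)
snap('wrist','tall6',(130,50,256,290),2); snap('scene','tall6s',(130,120,130,140),4)
E
```

```text
[ 0.48232546 -0.08363691 -2.28847301] [ 0.06049742 -0.01121659 -0.01959949]
tcp [ 0.6445 -0.1525  0.0941] zaxis 36.20 shift [0.026 1.214 0.012] twist 0.005 (alt 18.00, -18.00)
```

View pics/tall6.png

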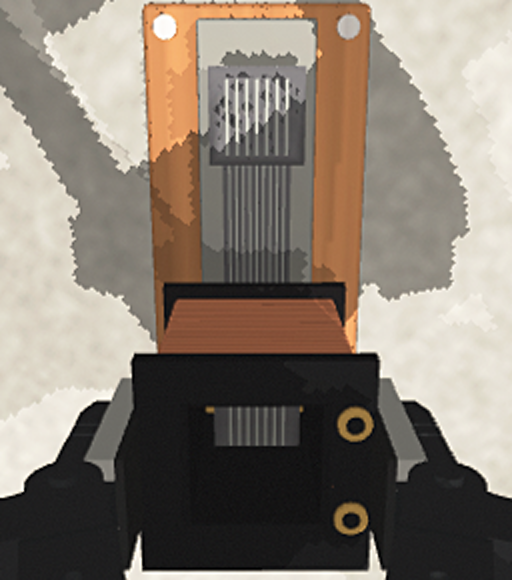

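View pics/tall6s.png

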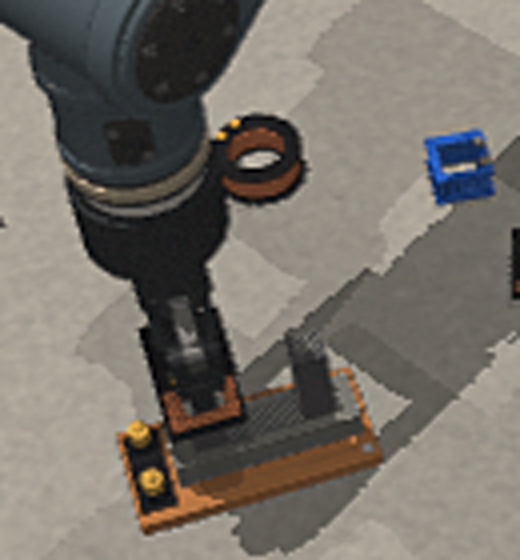

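Request:
apply_moves:
  motion:
    - [30, 0.01, 0.3, 0, 0]
    - [30, 0.01, 0.6, 0, 0]
    - [30, 0.01, 0.85, 0, 0]
    - [30, 0.01, 1.0, 0, 0]
    - [30, 0.01, 1.05, 0, 0]
    - [30, 0.01, 1.1, 0, 0]
    - [30, 0.01, 1.13, 0, 0]
    - [30, 0.01, 1.15, 0, 0]
    - [30, 0.01, 1.15, 0, 0]

```text
t: 10.65
tcp_pos: [0.645, -0.1528, 0.0604]
tool_rot: [0.631, -0.32, 0.32, -0.631]
force: [-0.0, 0.9, -1.7]
finger_gap: 0.524
```

```bash
python3 - <<'E'
from h import *
s=manip.sense();print(s['force'],s['ft_torque'])
go([0.6452,-0.1523,.0577],36.15)
snap('wrist','tall7',(130,50,256,290),2); snap('scene','tall7s',(130,120,130,140),4)
E
```

```text
[-0.03719705  0.89502511 -1.69586299] [-0.03785445  0.02869386 -0.06123192]
tcp [ 0.645  -0.1528  0.0604] zaxis 36.20 shift [-0.01   0.09   0.015] twist 0.005 (alt 18.01, -17.99)
```

View pics/tall7s.png

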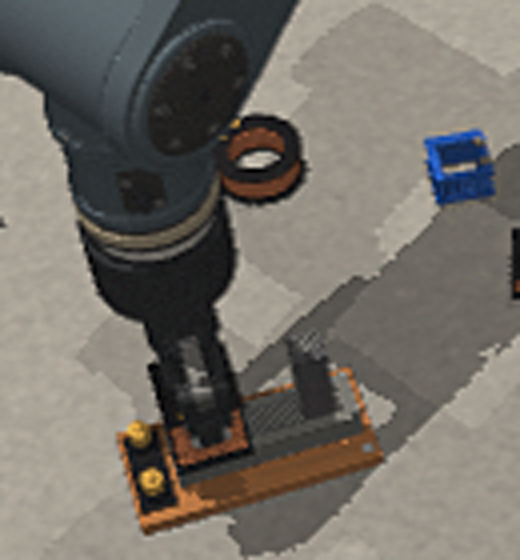

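Request:
apply_moves:
  motion:
    - [30, 0, 0.03, 0, 0]
    - [30, 0, 0.05, 0, 0]
    - [30, 0, 0.06, 0, 0]
    - [30, 0, 0.06, 0, 0]

```text
t: 11.25
tcp_pos: [0.6451, -0.1529, 0.0596]
tool_rot: [0.631, -0.32, 0.32, -0.631]
force: [-1.6, 0.5, 6.6]
finger_gap: 0.522
```

Request:
apply_moves:
  motion:
    - [30, 0, 0.02, 0, 0]
    - [30, 0, 0.03, 0, 0]
    - [30, 0, 0.03, 0, 0]

```text
t: 11.62
tcp_pos: [0.6451, -0.1529, 0.0596]
tool_rot: [0.631, -0.32, 0.32, -0.631]
force: [-3.7, -0.1, 10.0]
finger_gap: 0.52
```

Request:
apply_moves:
  motion:
    - [60, 0, -0.03, 0, 0]
    - [60, 0, -0.03, 0, 0]
    - [60, 0, -0.03, 0, 0]
    - [60, 0, -0.6, 0, 0]
    - [60, 0, -1.6, 0, 0]
    - [60, 0, -3, 0, 0]
    - [60, -0.6, -4.3, 0, 0]
    - [60, -1.6, -4.6, 0, 0]
    - [60, -2, -4.6, 0, 0]
    - [60, -2, -4.6, 0, 0]
    - [60, -2, -4.6, 0, 0]

```text
t: 13.0
tcp_pos: [0.6099, -0.105, 0.195]
tool_rot: [0.631, -0.32, 0.32, -0.63]
force: [-0.8, -0.3, -0.3]
finger_gap: 0.704
```

```bash
python3 - <<'E'
from h import *
go([0.6452,-0.1523,.0577],36.15)
snap('wrist','tall8',(190,60,130,190),3); snap('scene','tall8s',(130,170,130,100),6)
E
```

```text
tcp [ 0.6099 -0.105   0.195 ] zaxis 36.19 shift [1.968 4.576 0.021] twist 0.004 (alt 18.00, -18.00)
```

View pics/tall8.png

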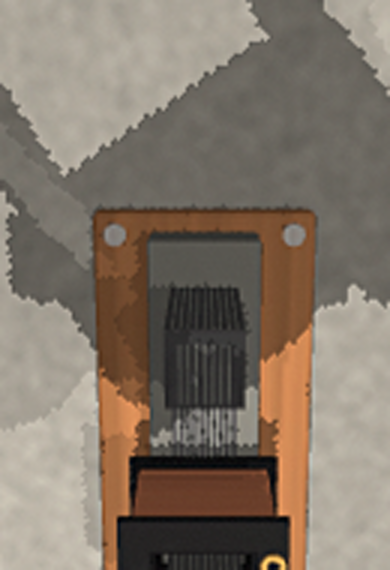

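View pics/tall8s.png

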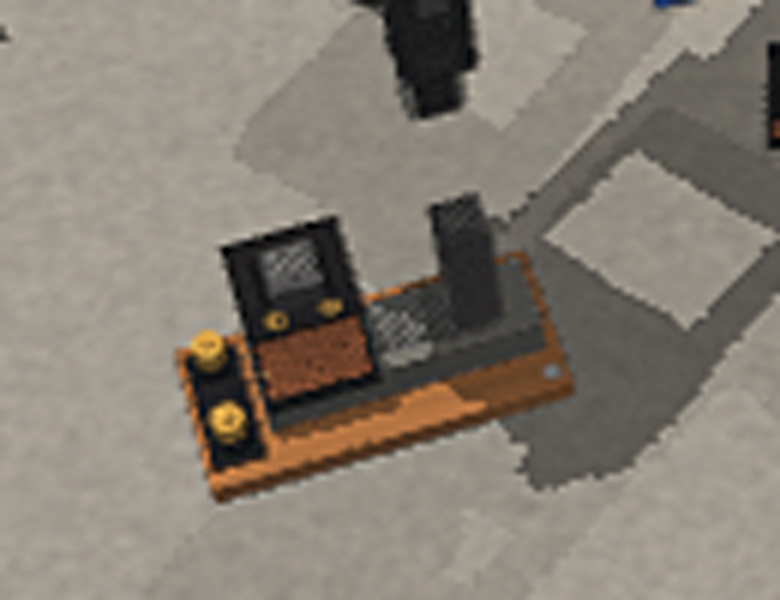

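```bash
python3 - <<'E'
from h import *
u=np.array([.5906,-.8070]);v=np.array([.8070,.5906])
c,_=load('tall8s')
for C in [(0.6252,-0.1256)]:
  for z in (.084,.032):
    for sx,sy in [(-1,-1),(-1,1),(1,1),(1,-1)]:
      P=np.array(C)+u*(.033+sx*.023)+v*sy*.023
      q=proj(c,[*P,z]); print(z,sx,sy,((q-np.array([130,170])+.5)*6).round(0))
go([0.515,-0.393,0.17],36.2)
E
```

```text
0.084 -1 -1 [339. 217.]
0.084 -1 1 [369. 309.]
0.084 1 1 [249. 344.]
0.084 1 -1 [222. 250.]
0.032 -1 -1 [357. 294.]
0.032 -1 1 [386. 385.]
0.032 1 1 [271. 419.]
0.032 1 -1 [244. 326.]
tcp [ 0.6099 -0.1051  0.1948] zaxis 36.16 shift [ 5.881  0.829 -8.215] twist -0.004 (alt 18.00, -18.00)
```

Request:
apply_moves:
  motion:
    - [80, 0.6, 0, -0.9, 0]
    - [80, 1.7, 0, -2.4, 0]
    - [80, 2.8, 0, -3.9, 0]
    - [80, 3.9, 0.2, -5.4, 0]
    - [80, 4.9, 0.5, -6.9, 0]
    - [80, 5.6, 0.8, -7.9, 0]
    - [80, 5.88, 0.83, -8.2, 0]
    - [80, 5.88, 0.83, -8.2, 0]
    - [80, 5.88, 0.83, -8.2, 0]

```text
t: 14.22
tcp_pos: [0.5158, -0.3906, 0.1709]
tool_rot: [-0.631, 0.32, -0.319, 0.631]
force: [0.2, 0.7, -0.4]
finger_gap: 0.933
```

```bash
python3 - <<'E'
from h import *
go([0.515,-0.393,0.17],36.2)
snap('wrist','wide1')
E
```

```text
tcp [ 0.5158 -0.3906  0.1709] zaxis 36.28 shift [ 0.049  0.029 -0.07 ] twist 0.008 (alt 18.01, -17.99)
```

View pics/wide1.png

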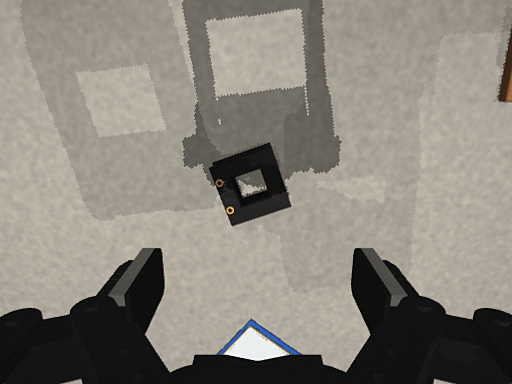

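```bash
python3 - <<'E'
from h import *
c,im=load('wide1')
cv2.imwrite('pics/wide1c.png',cv2.resize(im[135:235,200:300],None,fx=6,fy=6,interpolation=cv2.INTER_CUBIC))
E
```

```text
(no output)
```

View pics/wide1c.png

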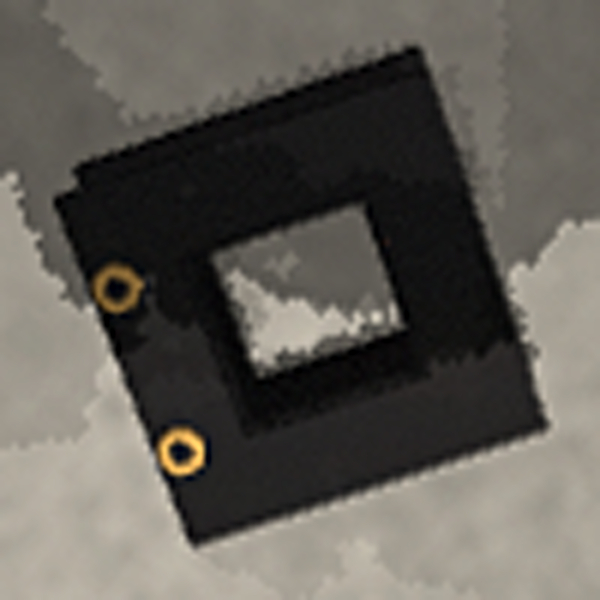

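```bash
python3 - <<'E'
from h import *
m,a=quad('wide1',200,135,6,[(56,200),(425,82),(547,430),(194,547)],.026)
p=onz(load('wide1')[0],(1,1),0)
for z in (.10,.005): go([*m,z],np.mean(a))
E
```

```text
centre [ 0.5164 -0.401 ] len [0.0548 0.0545 0.0553 0.056 ] ang [54.1 56.  55.6 55.5]
tcp [ 0.5159 -0.3904  0.171 ] zaxis 36.31 shift [ 0.293  2.366 -0.198] twist -1.902 (alt 16.10, -19.90)
tcp [ 0.5159 -0.3904  0.171 ] zaxis 36.31 shift [ 0.294  5.532 -0.199] twist -1.902 (alt 16.10, -19.90)
```

Request:
apply_moves:
  motion:
    - [80, 0.15, 0.5, -0.1, -0.9]
    - [80, 0.29, 1.5, -0.2, -1.9]
    - [80, 0.29, 2.8, -0.2, -1.9]
    - [80, 0.29, 4.1, -0.2, -1.9]
    - [80, 0.29, 5.0, -0.2, -1.9]
    - [80, 0.29, 5.4, -0.2, -1.9]
    - [80, 0.29, 5.48, -0.2, -1.9]
    - [80, 0.29, 5.48, -0.2, -1.9]
    - [80, 0.29, 5.48, -0.2, -1.9]

```text
t: 15.4
tcp_pos: [0.5162, -0.4032, 0.0077]
tool_rot: [0.675, -0.211, 0.212, -0.674]
force: [-0.1, 0.4, -0.3]
finger_gap: 0.935
```

```bash
python3 - <<'E'
from h import *
go([0.5164,-0.401,.006],55.4)
snap('wrist','wide2')
E
```

```text
tcp [ 0.5162 -0.4032  0.0077] zaxis 55.20 shift [-0.037  0.056  0.064] twist -0.020 (alt 17.98, -18.02)
```

View pics/wide2.png

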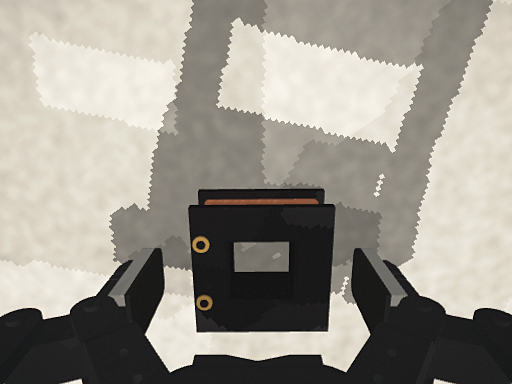

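Request:
apply_moves:
  motion:
    - [80, -0.03, 0.03, 0.06, -0.02]
    - [40, -0.03, 0.03, 0.06, -0.02]
    - [40, -0.03, 0.03, 0.06, -0.02]
    - [40, -0.03, 0.03, 0.06, -0.02]
    - [40, -0.03, 0.03, 0.06, -0.02]
    - [40, -0.03, 0.03, 0.06, -0.02]
    - [40, -0.03, -0.3, 0.06, -0.02]
    - [40, -0.03, -0.9, 0.06, -0.02]
    - [40, -0.03, -1.5, 0.06, -0.02]
    - [40, -0.03, -1.5, 0.06, -0.02]
    - [40, -0.03, -1.5, 0.06, -0.02]
  squeeze: 60

```text
t: 16.82
tcp_pos: [0.5157, -0.4005, 0.0516]
tool_rot: [0.675, -0.21, 0.21, -0.675]
force: [-0.4, -0.2, -1.9]
finger_gap: 0.63
```

```bash
python3 - <<'E'
from h import *
s=manip.sense();print(s['finger_gap'],s['force'])
go([0.6061,-0.0990,.21],36.2)
snap('wrist','wide3',(160,150,200,220),3)
E
```

```text
0.6304981631982396 [-0.39098582 -0.23936215 -1.93021444]
tcp [ 0.5157 -0.4005  0.0516] zaxis 55.40 shift [-3.225 -5.282  9.983] twist 1.920 (alt 19.92, -16.08)
```

View pics/wide3.png

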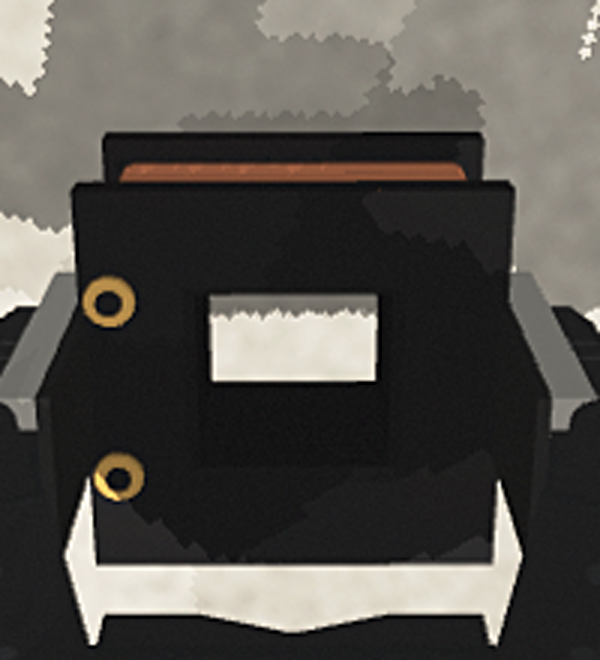

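```bash
python3 - <<'E'
from h import *
m,a=quad('wide3',160,150,3,[(73,183),(514,183),(492,563),(95,563)],.0708)
p,M=pose(); print((M.T@(np.array([*m,.1])-p)*1000).round(2))
E
```

```text
centre [ 0.5159 -0.4006] len [0.0558 0.0573 0.0565 0.0573] ang [55.3 55.7 55.3 55. ]
[  0.49 -48.92  -0.05]
```

Request:
apply_moves:
  motion:
    - [40, 0, -1, 0.3, 0]
    - [40, 0, -2.3, 0.9, 0]
    - [40, -0.3, -3.6, 1.7, 0]
    - [40, -0.7, -4.6, 2.8, 0.3]
    - [40, -1.2, -5.2, 4.1, 0.7]
    - [40, -1.6, -5.28, 5.3, 1.1]
    - [40, -2.0, -5.28, 6.5, 1.5]
    - [40, -2.4, -5.28, 7.7, 1.9]
    - [40, -2.8, -5.28, 8.8, 1.92]
    - [40, -3.1, -5.28, 9.6, 1.92]
    - [40, -3.22, -5.28, 9.98, 1.92]
    - [40, -3.22, -5.28, 9.98, 1.92]

```text
t: 18.38
tcp_pos: [0.6061, -0.0989, 0.2092]
tool_rot: [0.631, -0.32, 0.319, -0.631]
force: [0.3, -0.8, -1.9]
finger_gap: 0.632
```

Request:
apply_moves:
  motion:
    - [40, 0, 0, 0, 0]
    - [40, 0, 0, 0, 0]

```text
t: 18.62
tcp_pos: [0.6061, -0.1004, 0.2096]
tool_rot: [0.63, -0.32, 0.32, -0.63]
force: [-0.1, 0.0, -1.4]
finger_gap: 0.634
```

```bash
python3 - <<'E'
from h import *
go([0.6061,-0.0990,.125],36.2)
snap('wrist','wide4'); snap('scene','wide4s',(150,110,130,140),4)
E
```

```text
tcp [ 0.6061 -0.1004  0.2096] zaxis 36.12 shift [-0.038  2.821  0.029] twist -0.008 (alt 17.99, -18.01)
```

View pics/wide4.png

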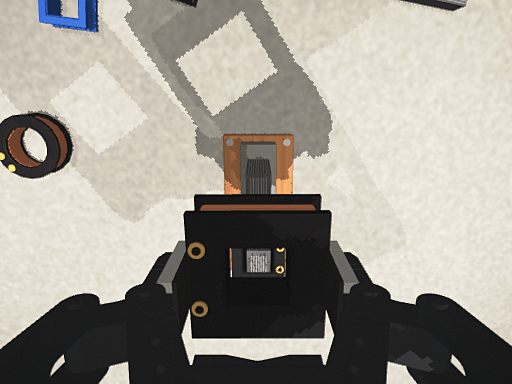

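Request:
apply_moves:
  motion:
    - [40, -0.03, 0.4, 0.02, 0]
    - [40, -0.05, 1.0, 0.03, 0]
    - [40, -0.05, 1.7, 0.03, 0]
    - [40, -0.05, 2.3, 0.03, 0]
    - [40, -0.05, 2.7, 0.03, 0]
    - [40, -0.05, 2.82, 0.03, 0]
    - [40, -0.05, 2.82, 0.03, 0]
    - [40, -0.05, 2.82, 0.03, 0]

```text
t: 19.73
tcp_pos: [0.6067, -0.0977, 0.1259]
tool_rot: [-0.631, 0.319, -0.321, 0.631]
force: [0.7, 0.0, -1.5]
finger_gap: 0.636
```

```bash
python3 - <<'E'
from h import *
p,M=pose()
t=np.array([0.6061,-0.0990,.125])+M@np.array([-.0005,0,0]); t[2]=.0388
go(t,36.15)
snap('wrist','wide5',(130,90,256,270),2)
E
```

```text
tcp [ 0.6067 -0.0977  0.1259] zaxis 36.20 shift [ 2.000e-03  2.902e+00 -4.300e-02] twist 0.005 (alt 18.00, -18.00)
```

View pics/wide5.png

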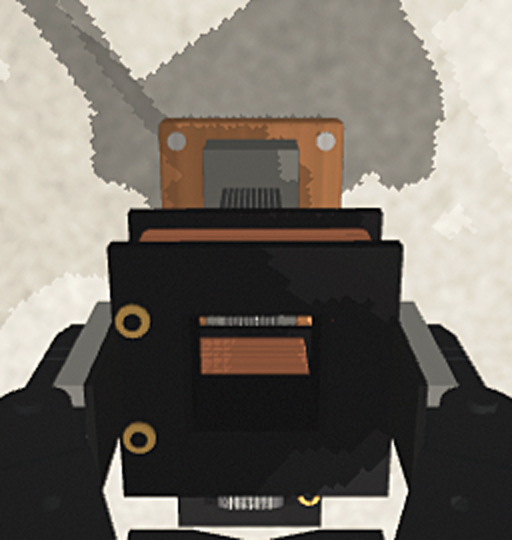

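Request:
apply_moves:
  motion:
    - [40, 0, 0.2, -0.03, 0]
    - [40, 0, 0.5, -0.03, 0]
    - [40, 0, 0.8, -0.03, 0]
    - [40, 0, 1.0, -0.03, 0]
    - [40, 0, 1.15, -0.03, 0]
    - [40, 0, 1.3, -0.03, 0]
    - [40, 0, 1.3, -0.03, 0]

```text
t: 20.65
tcp_pos: [0.6052, -0.098, 0.0857]
tool_rot: [0.631, -0.32, 0.32, -0.631]
force: [-0.3, -0.4, -2.6]
finger_gap: 0.632
```

```bash
python3 - <<'E'
from h import *
p,M=pose()
print(manip.sense()['force'])
t=np.array([0.6061,-0.0990,.125])+M@np.array([-.0005,0,0]); t[2]=.0388
go(t,36.15)
snap('wrist','wide6',(130,90,256,270),2)
E
```

```text
[-0.29726318 -0.36758483 -2.64903878]
tcp [ 0.6052 -0.098   0.0857] zaxis 36.20 shift [0.03  1.564 0.005] twist 0.005 (alt 18.01, -17.99)
```

View pics/wide6.png

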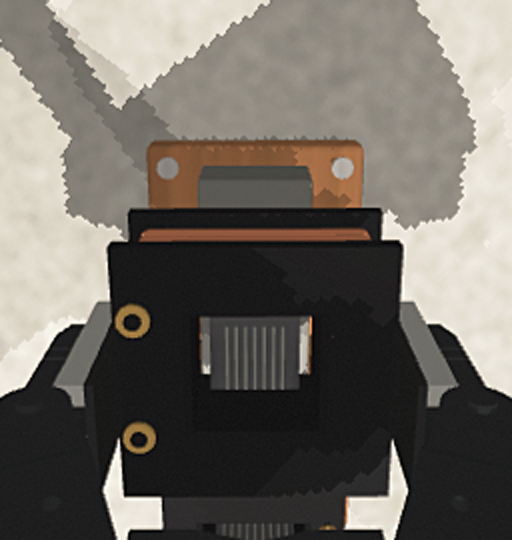

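Request:
apply_moves:
  motion:
    - [40, 0.02, 0.2, 0, 0]
    - [40, 0.02, 0.5, 0, 0]
    - [40, 0.02, 0.8, 0, 0]
    - [40, 0.02, 1.1, 0, 0]
    - [40, 0.02, 1.3, 0, 0]
    - [40, 0.02, 1.4, 0, 0]
    - [40, 0.02, 1.45, 0, 0]
    - [40, 0.02, 1.48, 0, 0]
    - [40, 0.02, 1.48, 0, 0]

```text
t: 21.82
tcp_pos: [0.6059, -0.0986, 0.0419]
tool_rot: [-0.631, 0.32, -0.32, 0.631]
force: [-0.1, -0.1, -1.7]
finger_gap: 0.63
```

Request:
apply_moves:
  motion:
    - [40, 0, 0.02, 0, 0]
    - [40, 0, 0.04, 0, 0]
    - [40, 0, 0.04, 0, 0]

```text
t: 22.2
tcp_pos: [0.6057, -0.0986, 0.0405]
tool_rot: [0.631, -0.32, 0.32, -0.631]
force: [-0.8, -0.2, -1.6]
finger_gap: 0.631
```

Request:
apply_moves:
  motion:
    - [40, 0, 0.02, 0, 0]
    - [40, 0, 0.04, 0, 0]
    - [40, 0, 0.04, 0, 0]

```text
t: 22.58
tcp_pos: [0.6057, -0.0985, 0.0392]
tool_rot: [0.631, -0.32, 0.32, -0.631]
force: [-0.1, -1.0, -0.6]
finger_gap: 0.632
```

Request:
apply_moves:
  motion:
    - [40, 0, 0.02, 0, 0]
    - [40, 0, 0.04, 0, 0]
    - [40, 0, 0.04, 0, 0]

```text
t: 22.95
tcp_pos: [0.6058, -0.0986, 0.0381]
tool_rot: [0.631, -0.32, 0.32, -0.631]
force: [-0.4, -0.3, -1.6]
finger_gap: 0.634
```

Request:
apply_moves:
  motion:
    - [40, 0, 0.02, 0, 0]
    - [40, 0, 0.04, 0, 0]
    - [40, 0, 0.04, 0, 0]

```text
t: 23.32
tcp_pos: [0.6058, -0.0986, 0.038]
tool_rot: [0.631, -0.32, 0.32, -0.631]
force: [-2.4, 0.7, 5.6]
finger_gap: 0.632
```

Request:
apply_moves:
  motion:
    - [40, 0, 0.02, 0, 0]
    - [40, 0, 0.03, 0, 0]
    - [40, 0, 0.03, 0, 0]

```text
t: 23.7
tcp_pos: [0.6058, -0.0986, 0.038]
tool_rot: [0.631, -0.32, 0.32, -0.631]
force: [-3.3, 0.7, 10.1]
finger_gap: 0.632
```

Request:
apply_moves:
  motion:
    - [70, 0, -0.03, 0, 0]
    - [70, 0, -0.03, 0, 0]
    - [70, 0, -0.03, 0, 0]
    - [70, 0, -0.6, 0, 0]
    - [70, 0, -1.6, 0, 0]
    - [70, 0, -3, 0, 0]
    - [70, -0.6, -4.3, 0, 0]
    - [70, -2, -4.6, 0, 0]
    - [70, -3.3, -4.6, 0, 0]
    - [70, -4.5, -4.6, -0.1, 0]
    - [70, -5, -4.6, -0.1, 0]
    - [70, -5, -4.6, -0.1, 0]

```text
t: 25.2
tcp_pos: [0.5151, 0.021, 0.1747]
tool_rot: [-0.631, 0.319, -0.32, 0.631]
force: [1.7, -0.2, 0.8]
finger_gap: 0.82
```

```bash
python3 - <<'E'
from h import *
go([0.45,-0.002,.17],36.15)
snap('wrist','sm1'); snap('scene','wide8s',(130,170,130,100),6)
E
```

```text
tcp [0.5151 0.021  0.1747] zaxis 36.28 shift [-0.664  0.154 -2.203] twist 0.013 (alt 18.01, -17.99)
```

View pics/sm1.png

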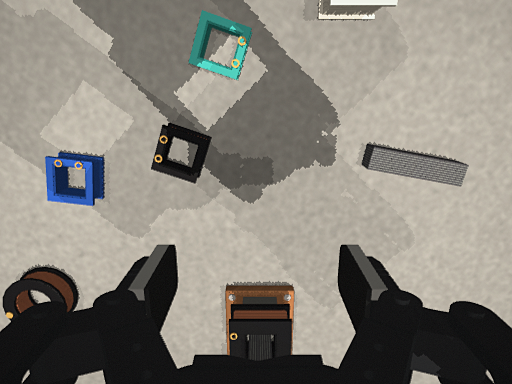

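View pics/wide8s.png

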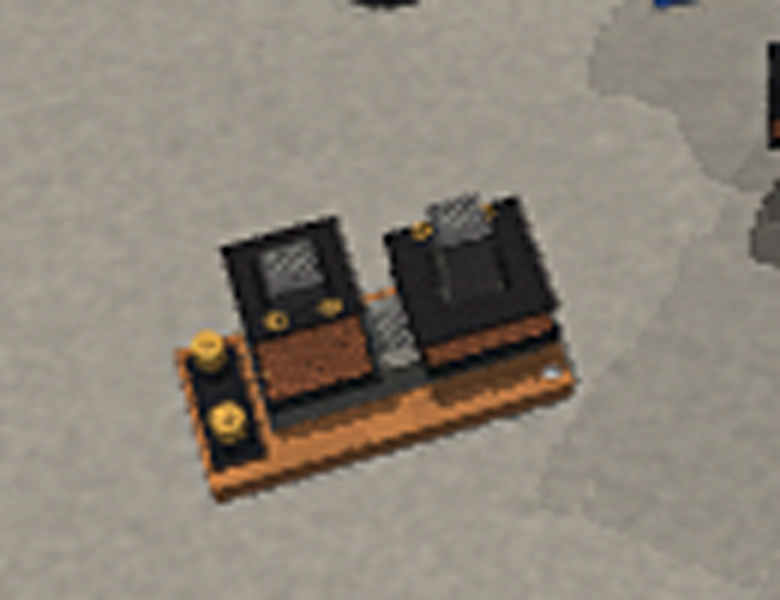

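```bash
python3 - <<'E'
from h import *
c,im=load('sm1')
cv2.imwrite('pics/sm1c.png',cv2.resize(im[115:190,145:220],None,fx=8,fy=8,interpolation=cv2.INTER_CUBIC))
E
```

```text
(no output)
```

View pics/sm1c.png

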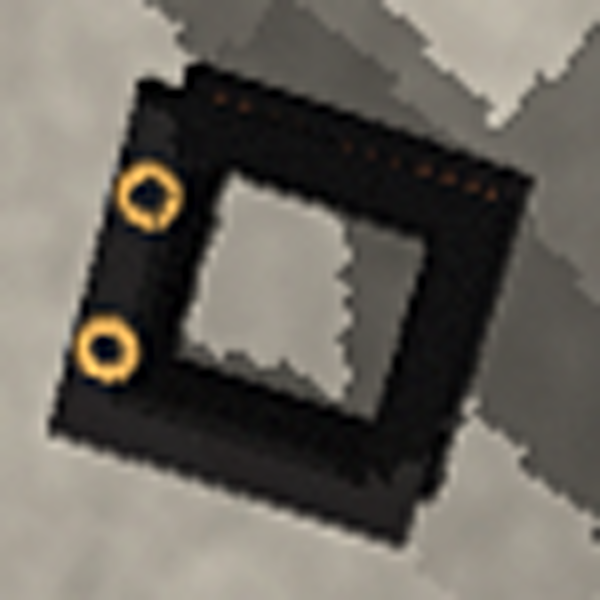

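```bash
python3 - <<'E'
from h import *
m,a=quad('sm1',145,115,8,[(140,78),(494,188),(408,545),(52,432)],.024)
e=a[3]; print(e)
go([m[0],m[1],.15],np.mean(a))
E
```

```text
centre [ 0.4492 -0.0028] len [0.0383 0.0406 0.04   0.0399] ang [18.8 20.4 17.7 18. ]
17.962277828232658
tcp [0.5163 0.0199 0.1745] zaxis 36.19 shift [-0.713  0.811 -2.251] twist 1.746 (alt 19.75, -16.25)
```

Request:
apply_moves:
  motion:
    - [65, -0.3, 0.2, -0.7, 0.7]
    - [65, -0.6, 0.5, -1.5, 1.4]
    - [65, -0.71, 0.8, -2.25, 1.75]
    - [65, -0.71, 0.8, -2.25, 1.75]
    - [65, -0.71, 0.8, -2.25, 1.75]
    - [65, -0.71, 0.8, -2.25, 1.75]

```text
t: 26.05
tcp_pos: [0.4494, -0.0023, 0.1504]
tool_rot: [-0.574, 0.411, -0.413, 0.575]
force: [0.0, -0.1, -0.3]
finger_gap: 0.762
```

```bash
python3 - <<'E'
from h import *
go([0.4492,-0.0028,.006],18.5)
c,im=snap('wrist','sm2')
cv2.imwrite('pics/sm2c.png',cv2.resize(im[140:240,205:305],None,fx=6,fy=6,interpolation=cv2.INTER_CUBIC))
E
```

```text
tcp [ 0.4494 -0.0023  0.1504] zaxis 18.73 shift [ 0.009  4.813 -0.023] twist 0.023 (alt 18.02, -17.98)
```

View pics/sm2c.png

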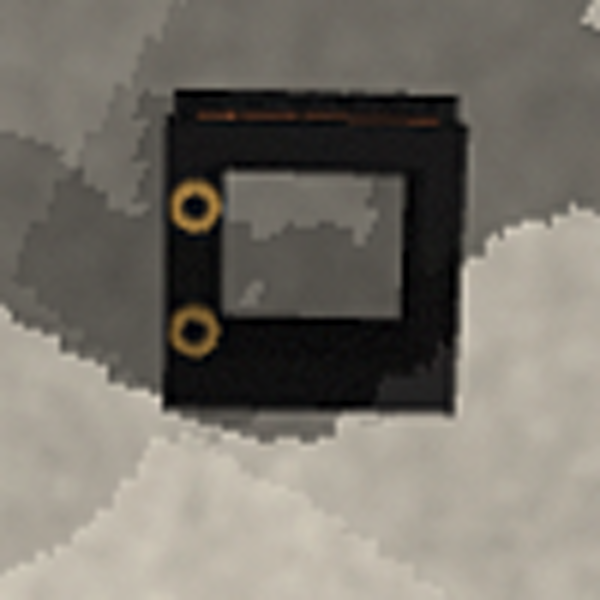

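```bash
python3 - <<'E'
from h import *
m,a=quad('sm2',205,140,6,[(166,117),(468,123),(456,413),(163,410)],.024)
go([m[0],m[1],.007],np.mean(a))
E
```

```text
centre [ 0.4495 -0.0031] len [0.0398 0.0405 0.0403 0.0408] ang [17.5 17.5 18.  16.9]
tcp [ 0.4491 -0.0021  0.1503] zaxis 18.74 shift [ 0.032  4.778 -0.005] twist 0.124 (alt 18.12, -17.88)
```

Request:
apply_moves:
  motion:
    - [60, 0.03, 0.6, 0, 0.12]
    - [60, 0.03, 1.8, 0, 0.12]
    - [60, 0.03, 3.1, 0, 0.12]
    - [60, 0.03, 4.1, 0, 0.12]
    - [60, 0.03, 4.6, 0, 0.12]
    - [60, 0.03, 4.74, 0, 0.12]
    - [60, 0.03, 4.74, 0, 0.12]
    - [60, 0.03, 4.74, 0, 0.12]

```text
t: 27.1
tcp_pos: [0.4486, -0.0029, 0.0085]
tool_rot: [-0.57, 0.417, -0.419, 0.571]
force: [-0.0, 0.4, 0.1]
finger_gap: 0.703
```

```bash
python3 - <<'E'
from h import *
go([0.4495,-0.0031,.007],17.5)
snap('wrist','sm3')
E
```

```text
tcp [ 0.4486 -0.0029  0.0085] zaxis 17.52 shift [0.016 0.05  0.026] twist 0.002 (alt 18.00, -18.00)
```

View pics/sm3.png

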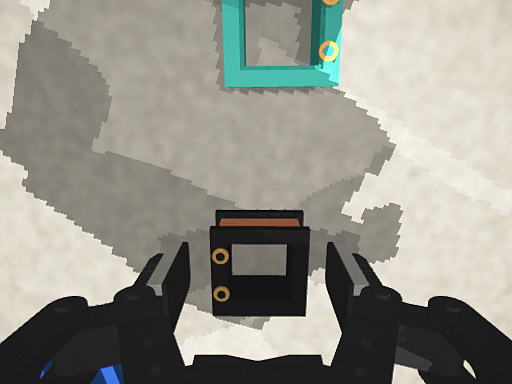

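Request:
apply_moves:
  motion:
    - [25, 0.02, 0.03, 0.02, 0]
    - [25, 0.02, 0.03, 0.02, 0]
    - [25, 0.02, 0.03, 0.02, 0]
    - [25, 0.02, 0.03, 0.02, 0]
    - [25, 0.02, 0.03, 0.02, 0]
    - [25, 0.02, 0.03, 0.02, 0]
    - [25, 0.02, -0.3, 0.02, 0]
    - [25, 0.02, -0.9, 0.02, 0]
    - [25, 0.02, -1.5, 0.02, 0]
    - [25, 0.02, -1.5, 0.02, 0]
    - [25, 0.02, -1.5, 0.02, 0]
  squeeze: 40

```text
t: 28.52
tcp_pos: [0.4486, -0.0032, 0.0527]
tool_rot: [0.57, -0.418, 0.418, -0.57]
force: [-0.1, -0.1, -1.3]
finger_gap: 0.455
```

```bash
python3 - <<'E'
from h import *
s=manip.sense();print(s['finger_gap'],s['force'])
go([0.6061,-0.0990,.21],36.2)
c,im=snap('wrist','smh',(160,150,200,220),3)
E
```

```text
0.4549841901544142 [-0.11456612 -0.13279319 -1.34322779]
tcp [ 0.4486 -0.0032  0.0527] zaxis 17.50 shift [ 4.625 -5.243  4.048] twist -1.870 (alt 16.13, -19.87)
```

View pics/smh.png

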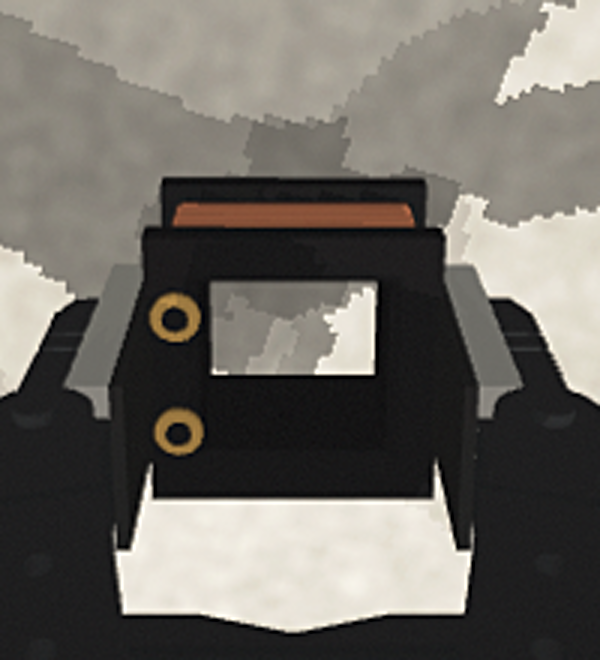

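```bash
python3 - <<'E'
from h import *
m,a=quad('smh',160,150,3,[(143,229),(445,229),(434,498),(153,498)],.0691)
p,M=pose(); print((M.T@(np.array([*m,.1])-p)*1000).round(2))
E
```

```text
centre [ 0.4483 -0.0029] len [0.0396 0.0411 0.04   0.0411] ang [17.4 17.7 17.4 17.1]
[-3.000e-01 -4.754e+01 -3.000e-02]
```

Request:
apply_moves:
  motion:
    - [25, 0.2, -1, 0.2, 0]
    - [25, 0.7, -2.3, 0.6, -0.3]
    - [25, 1.4, -3.6, 1.2, -0.7]
    - [25, 2.2, -4.6, 1.9, -1.1]
    - [25, 3.0, -5.1, 2.6, -1.5]
    - [25, 3.8, -5.24, 3.3, -1.87]
    - [25, 4.3, -5.24, 3.8, -1.87]
    - [25, 4.62, -5.24, 4.05, -1.87]
    - [25, 4.62, -5.24, 4.05, -1.87]
    - [25, 4.62, -5.24, 4.05, -1.87]
    - [25, 4.62, -5.24, 4.05, -1.87]

```text
t: 29.95
tcp_pos: [0.6054, -0.0982, 0.2099]
tool_rot: [0.631, -0.32, 0.319, -0.631]
force: [0.3, 0.3, -1.0]
finger_gap: 0.457
```

```bash
python3 - <<'E'
from h import *
go([0.6061,-0.0990,.125],36.15)
snap('wrist','sm4')
E
```

```text
tcp [ 0.6054 -0.0982  0.2099] zaxis 36.22 shift [0.036 2.829 0.005] twist 0.007 (alt 18.01, -17.99)
```

View pics/sm4.png

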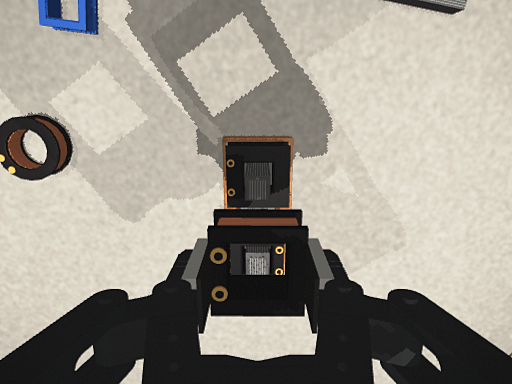

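Request:
apply_moves:
  motion:
    - [25, 0.02, 0.4, 0, 0]
    - [25, 0.03, 1.0, 0, 0]
    - [25, 0.03, 1.7, 0, 0]
    - [25, 0.03, 2.3, 0, 0]
    - [25, 0.03, 2.7, 0, 0]
    - [25, 0.03, 2.82, 0, 0]
    - [25, 0.03, 2.82, 0, 0]
    - [25, 0.03, 2.82, 0, 0]

```text
t: 31.0
tcp_pos: [0.6074, -0.0998, 0.1261]
tool_rot: [-0.631, 0.319, -0.32, 0.631]
force: [0.5, -0.4, -0.8]
finger_gap: 0.456
```

```bash
python3 - <<'E'
from h import *
p,M=pose()
t=np.array([0.6061,-0.0990,.125])+M@np.array([.0003,0,0]); t[2]=.0656
go(t,36.15)
E
```

```text
tcp [ 0.6074 -0.0998  0.1261] zaxis 36.20 shift [-0.038  2.018 -0.021] twist 0.005 (alt 18.01, -17.99)
```

Request:
apply_moves:
  motion:
    - [25, -0.03, 0.2, -0.02, 0]
    - [25, -0.03, 0.4, -0.02, 0]
    - [25, -0.03, 0.6, -0.02, 0]
    - [25, -0.03, 0.8, -0.02, 0]
    - [25, -0.03, 1.0, -0.02, 0]
    - [25, -0.03, 1.15, -0.02, 0]
    - [25, -0.03, 1.15, -0.02, 0]

```text
t: 31.88
tcp_pos: [0.6055, -0.0991, 0.0904]
tool_rot: [0.631, -0.32, 0.32, -0.631]
force: [0.4, 0.1, -0.3]
finger_gap: 0.453
```

```bash
python3 - <<'E'
from h import *
p,M=pose();print(manip.sense()['force'])
t=np.array([0.6061,-0.0990,.125])+M@np.array([.0003,0,0]); t[2]=.0656
go(t,36.15)
snap('wrist','sm5',(130,90,256,270),2)
E
```

```text
[ 0.40575816  0.14686259 -0.33608508]
tcp [ 0.6055 -0.0991  0.0904] zaxis 36.20 shift [0.02  0.826 0.019] twist 0.005 (alt 18.01, -17.99)
```

View pics/sm5.png

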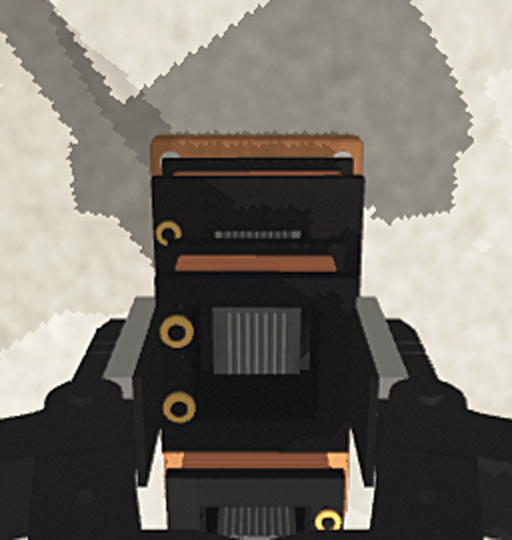

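Request:
apply_moves:
  motion:
    - [25, 0.01, 0.2, 0.01, 0]
    - [25, 0.01, 0.4, 0.01, 0]
    - [25, 0.01, 0.55, 0.01, 0]
    - [25, 0.01, 0.65, 0.01, 0]
    - [25, 0.01, 0.72, 0.01, 0]
    - [25, 0.01, 0.74, 0.01, 0]
    - [25, 0.01, 0.74, 0.01, 0]

```text
t: 32.8
tcp_pos: [0.6063, -0.0993, 0.0688]
tool_rot: [-0.631, 0.32, -0.32, 0.631]
force: [-0.2, 0.2, -0.3]
finger_gap: 0.449
```

Request:
apply_moves:
  motion:
    - [25, 0, 0.02, 0, 0]
    - [25, 0, 0.04, 0, 0]
    - [25, 0, 0.04, 0, 0]

```text
t: 33.17
tcp_pos: [0.6062, -0.0992, 0.0675]
tool_rot: [0.631, -0.32, 0.32, -0.631]
force: [-0.1, -0.5, -0.6]
finger_gap: 0.454
```

Request:
apply_moves:
  motion:
    - [25, 0, 0.02, 0, 0]
    - [25, 0, 0.04, 0, 0]
    - [25, 0, 0.04, 0, 0]

```text
t: 33.55
tcp_pos: [0.6061, -0.0993, 0.0662]
tool_rot: [0.631, -0.32, 0.32, -0.631]
force: [0.0, 0.1, -0.7]
finger_gap: 0.45
```

Request:
apply_moves:
  motion:
    - [25, 0, 0.02, 0, 0]
    - [25, 0, 0.04, 0, 0]
    - [25, 0, 0.04, 0, 0]

```text
t: 33.92
tcp_pos: [0.6063, -0.0993, 0.0657]
tool_rot: [-0.631, 0.32, -0.32, 0.631]
force: [-1.9, -0.1, 4.2]
finger_gap: 0.449
```

Request:
apply_moves:
  motion:
    - [25, 0, 0.02, 0, 0]
    - [25, 0, 0.03, 0, 0]
    - [25, 0, 0.03, 0, 0]

```text
t: 34.3
tcp_pos: [0.6063, -0.0993, 0.0656]
tool_rot: [0.631, -0.32, 0.32, -0.631]
force: [-2.9, 1.1, 9.8]
finger_gap: 0.455
```

Request:
apply_moves:
  motion:
    - [55, 0, -0.03, 0, 0]
    - [55, 0, -0.03, 0, 0]
    - [55, 0, -0.03, 0, 0]
    - [55, 0, -0.6, 0, 0]
    - [55, 0, -1.6, 0, 0]
    - [55, 0, -3, 0, 0]
    - [55, -0.6, -3.6, 0, 0]
    - [55, -1.2, -3.8, 0, 0]
    - [55, -1.2, -3.8, 0, 0]
    - [55, -1.2, -3.8, 0, 0]

```text
t: 35.55
tcp_pos: [0.5847, -0.0702, 0.1775]
tool_rot: [0.631, -0.32, 0.319, -0.631]
force: [0.5, -0.1, 0.5]
finger_gap: 0.645
```

```bash
python3 - <<'E'
from h import *
go([0.620,0.105,.17],36.15)
snap('wrist','yk0'); snap('scene','sm8s',(130,170,130,100),6)
c,im=load('sm1'); 
cv2.imwrite('pics/yk_c.png',cv2.resize(im[130:200,350:480],None,fx=5,fy=5,interpolation=cv2.INTER_CUBIC))
E
```

```text
tcp [ 0.5847 -0.0702  0.1775] zaxis 36.22 shift [-4.016  0.25   4.399] twist 0.007 (alt 18.01, -17.99)
```

View pics/yk0.png

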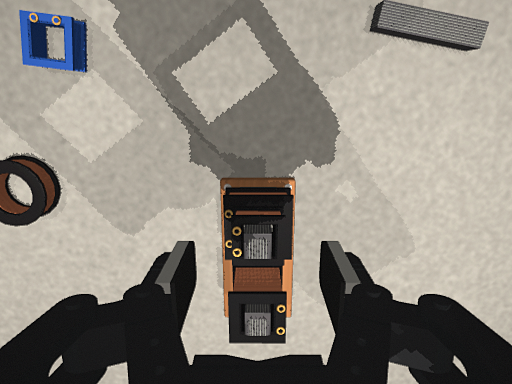

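View pics/sm8s.png

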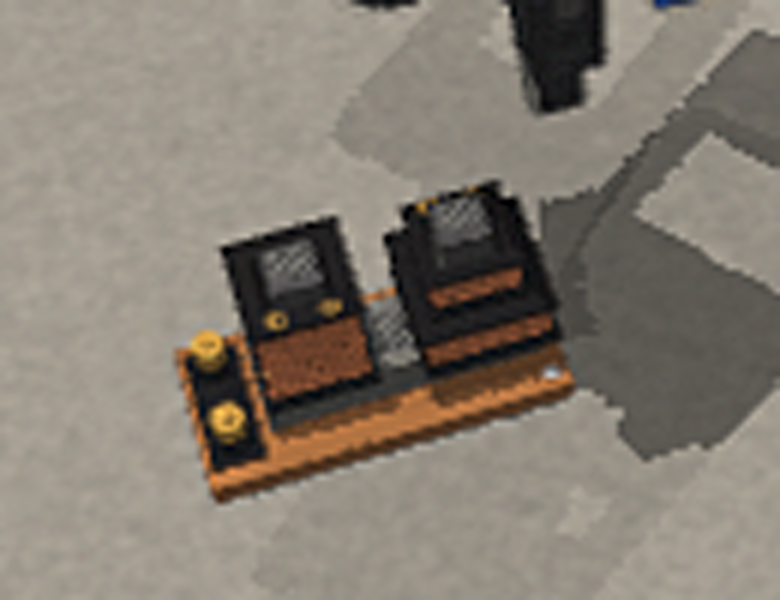

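View pics/yk_c.png

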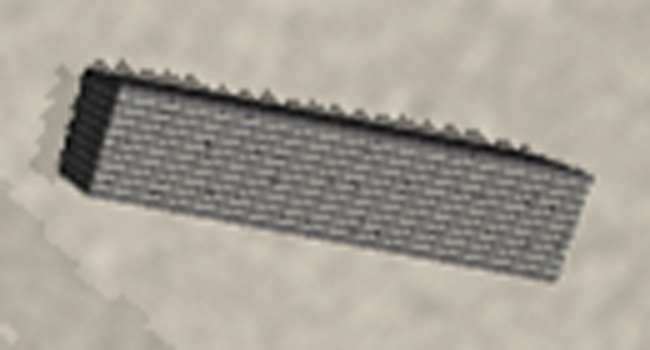

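```bash
python3 - <<'E'
from h import *
c,_=load('sm1')
W=[onz(c,((x+.5)/5+349.5,(y+.5)/5+129.5),.02)[:2] for x,y in [(120,80),(592,178),(555,282),(90,192)]]
W=np.array(W); m=W.mean(0); d=(W[1]+W[2]-W[0]-W[3]); L=np.degrees(np.arctan2(d[1],d[0]))
print(m,L,np.linalg.norm(d)/2, np.linalg.norm(W[0]-W[3]))
print('q',manip.sense()['q'])
go([*m,.15],L+90)
E
```

```text
[0.62456165 0.11095785] 24.960615979030432 0.08647116882521631 0.02007947462240581
q [-3.09446926e-01  5.46105432e-01  1.57706445e+00 -2.11568918e-04
  1.01959413e+00 -9.40913480e-01]
tcp [ 0.5849 -0.0705  0.1773] zaxis 36.19 shift [-4.102  0.91   4.639] twist -7.877 (alt 10.12, -25.88)
```

Request:
apply_moves:
  motion:
    - [50, -0.4, 0, 0.5, -0.8]
    - [50, -0.9, 0, 1.1, -1.6]
    - [50, -1.5, 0.1, 1.7, -2.5]
    - [50, -2.1, 0.2, 2.3, -3.4]
    - [50, -2.7, 0.3, 2.9, -4.3]
    - [50, -3.2, 0.5, 3.5, -5.2]
    - [50, -3.7, 0.7, 4.1, -6.1]
    - [50, -4.1, 0.9, 4.64, -7.0]
    - [50, -4.1, 0.9, 4.64, -7.88]
    - [50, -4.1, 0.9, 4.64, -7.88]
    - [50, -4.1, 0.9, 4.64, -7.88]
    - [50, -4.1, 0.9, 4.64, -7.88]

```text
t: 37.15
tcp_pos: [0.6247, 0.1108, 0.1511]
tool_rot: [0.69, 0.152, -0.152, -0.69]
force: [-0.9, -0.5, -0.2]
finger_gap: 0.586
```

```bash
python3 - <<'E'
from h import *
go([0.6246,0.1110,.15],115)
c,im=snap('wrist','yk1')
E
```

```text
tcp [0.6247 0.1108 0.1511] zaxis 114.90 shift [-0.     0.038  0.007] twist -0.010 (alt 17.99, -18.01)
```

View pics/yk1.png

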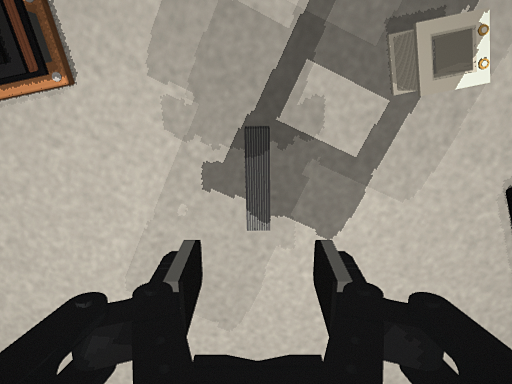

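```bash
python3 - <<'E'
from h import *
c,im=load('yk1')
cv2.imwrite('pics/yk1c.png',cv2.resize(im[115:240,220:300],None,fx=5,fy=5,interpolation=cv2.INTER_CUBIC))
E
```

```text
(no output)
```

View pics/yk1c.png

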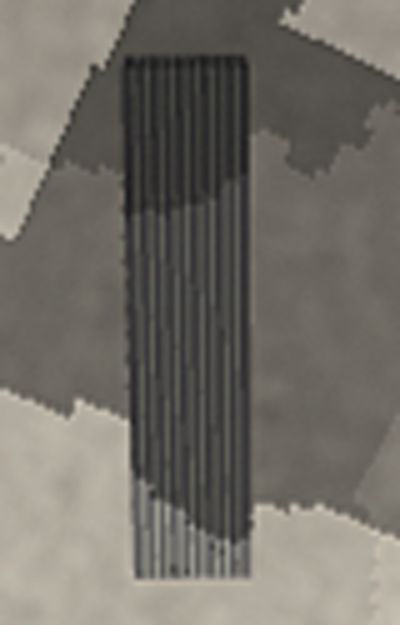

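```bash
python3 - <<'E'
from h import *
for top in (58,69):
  m,a=quad('yk1',220,115,5,[(124,top),(247,top),(250,578),(135,578)],.02)
  print((np.array(a)+0)); go([*m,.005],115)
E
```

```text
centre [0.6237 0.1106] len [0.0193 0.0879 0.0197 0.0879] ang [24.9 25.7 24.9 25.5]
[24.86203284 25.74800959 24.85872341 25.47991833]
tcp [0.6247 0.1109 0.1512] zaxis 114.91 shift [-0.034  4.874  0.008] twist -0.009 (alt 17.99, -18.01)
centre [0.6245 0.111 ] len [0.0193 0.0862 0.0197 0.0861] ang [24.9 25.8 24.9 25.5]
[24.86196864 25.75463273 24.85872341 25.50420577]
tcp [0.6247 0.1109 0.1512] zaxis 114.91 shift [-0.005  4.874  0.008] twist -0.009 (alt 17.99, -18.01)
```

Request:
apply_moves:
  motion:
    - [50, 0, 0.6, 0, -0.06]
    - [50, 0, 1.8, 0, -0.06]
    - [50, 0, 3.1, 0, -0.06]
    - [50, 0, 4.2, 0, -0.06]
    - [50, 0, 4.75, 0, -0.06]
    - [50, 0, 4.9, 0, -0.06]
    - [50, 0, 4.9, 0, -0.06]
    - [50, 0, 4.9, 0, -0.06]

```text
t: 38.2
tcp_pos: [0.6257, 0.1113, 0.0055]
tool_rot: [0.69, 0.158, -0.156, -0.689]
force: [0.1, 0.3, 0.7]
finger_gap: 0.589
```

```bash
python3 - <<'E'
from h import *
go([0.6245,0.1110,.003],115.5)
print(manip.sense()['force'])
snap('wrist','yk2')
E
```

```text
tcp [0.6257 0.1113 0.0055] zaxis 115.61 shift [-0.04   0.085  0.008] twist 0.011 (alt 18.01, -17.99)
[0.07865791 0.31789711 0.69488682]
```

View pics/yk2.png

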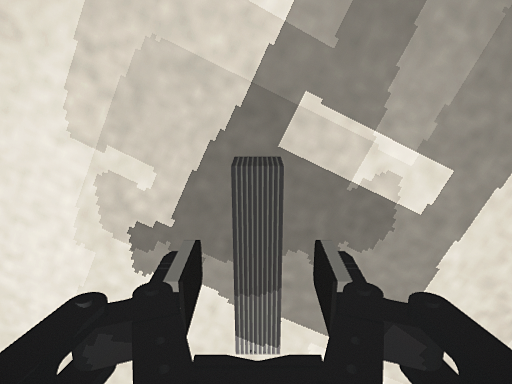

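Request:
apply_moves:
  motion:
    - [50, -0.03, 0.05, 0, 0]
    - [10, -0.03, 0.05, 0, 0]
    - [10, -0.03, 0.05, 0, 0]
    - [10, -0.03, 0.05, 0, 0]
    - [10, -0.03, 0.05, 0, 0]
    - [10, -0.03, 0.05, 0, 0]
    - [10, -0.03, 0.05, 0, 0]
    - [10, -0.03, -0.3, 0, 0]
    - [10, -0.03, -0.9, 0, 0]
    - [10, -0.03, -1.5, 0, 0]
    - [10, -0.03, -1.5, 0, 0]
    - [10, -0.03, -1.5, 0, 0]
  squeeze: 80

```text
t: 39.75
tcp_pos: [0.6237, 0.1109, 0.0494]
tool_rot: [0.69, 0.157, -0.157, -0.69]
force: [-0.3, -0.4, -2.8]
finger_gap: 0.208
```

```bash
python3 - <<'E'
from h import *
s=manip.sense();print(s['finger_gap'],s['force'])
go([0.6257,-0.1257,.22],36.15)
snap('wrist','yk3')
E
```

```text
0.2079511325442063 [-0.27905918 -0.38602287 -2.81262182]
tcp [0.6237 0.1109 0.0494] zaxis 115.60 shift [-3.346 -5.685 -7.141] twist 7.945 (alt 25.95, -10.05)
```

View pics/yk3.png

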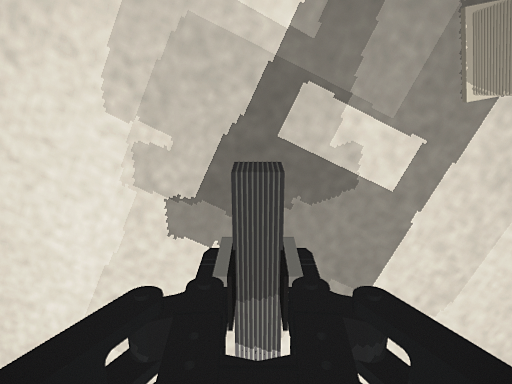

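```bash
python3 - <<'E'
from h import *
c,im=load('yk3')
cv2.imwrite('pics/yk3c.png',cv2.resize(im[150:370,200:320],None,fx=2.7,fy=2.7,interpolation=cv2.INTER_CUBIC))
cv2.imwrite('pics/yk3d.png',cv2.resize(im[150:190,220:300],None,fx=8,fy=8,interpolation=cv2.INTER_CUBIC))
cv2.imwrite('pics/yk3e.png',cv2.resize(im[335:375,220:300],None,fx=8,fy=8,interpolation=cv2.INTER_CUBIC))
E
python3 -c "
import cv2,numpy as np
a=cv2.imread('pics/yk3d.png')[:290];b=cv2.imread('pics/yk3e.png')[:290]
cv2.imwrite('pics/yk3f.png',np.vstack([a,b]))"
```

```text
(no output)
```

View pics/yk3f.png

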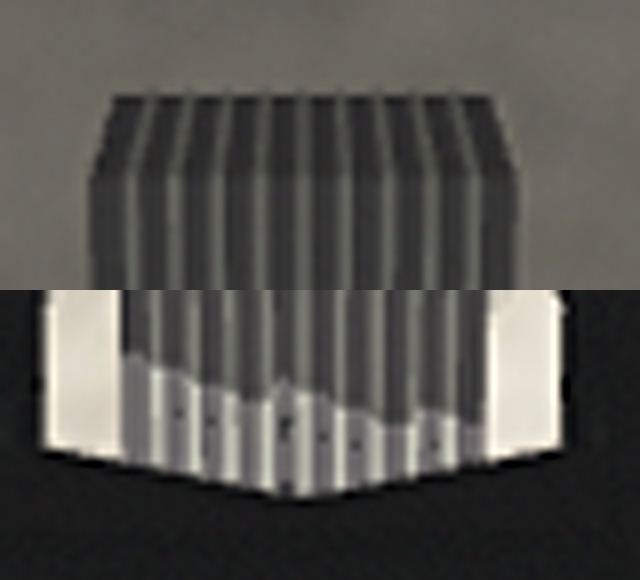

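```bash
python3 - <<'E'
from h import *
c,_=load('yk3'); p,M=pose()
for z in (.0634,.0654,.0674):
  A=onz(c,(231.2,171.4),z);B=onz(c,(284.5,171.4),z)
  print(z,np.linalg.norm(A-B), ((M.T@((A+B)/2-p))*1000).round(2), (M.T@(B-A)*1000).round(2))
# side edges slope: left edge col 231.3 at row172, bottom row ~357 left (120/8+220=235), right (485/8+220=280.6) at row ~ 356
for u in [(235,345),(280.6,345)]:
  print((M.T@(onz(c,u,.0654)-p)*1000).round(2))
E
```

```text
0.0634 0.020411773139210117 [-42.08 -14.4    0.28] [1.000e-02 1.000e-02 2.041e+01]
0.0654 0.020095652316837114 [-42.55 -16.4    0.28] [1.00e-02 1.00e-02 2.01e+01]
0.0674 0.01977953149446407 [-43.01 -18.4    0.28] [1.000e-02 1.000e-02 1.978e+01]
[ 36.05 -16.46  -9.82]
[ 36.06 -16.46  10.33]
```

```bash
python3 - <<'E'
from h import *
c,im=load('yk0')
cv2.imwrite('pics/yk0c.png',cv2.resize(im[215:345,220:300],None,fx=4.6,fy=4.6,interpolation=cv2.INTER_CUBIC))
E
```

```text
(no output)
```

View pics/yk0c.png

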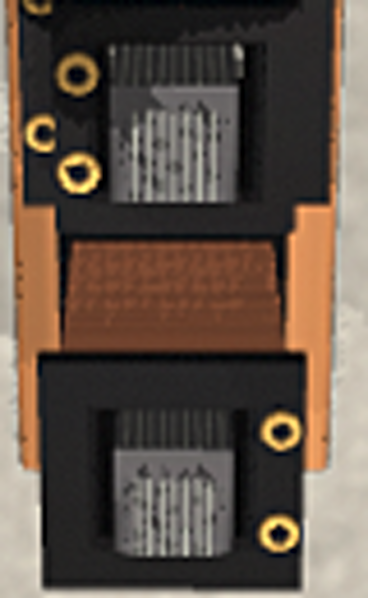

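Request:
apply_moves:
  motion:
    - [10, 0, -1, 0, 0]
    - [10, -0.1, -2.2, -0.3, 0.5]
    - [10, -0.4, -3.4, -0.9, 1.4]
    - [10, -0.8, -4.6, -1.7, 2.3]
    - [10, -1.2, -5.3, -2.5, 3.2]
    - [10, -1.6, -5.68, -3.3, 4.1]
    - [10, -2.0, -5.68, -4.2, 5.0]
    - [10, -2.4, -5.68, -5.1, 5.9]
    - [10, -2.8, -5.68, -5.9, 6.8]
    - [10, -3.1, -5.68, -6.6, 7.6]
    - [10, -3.34, -5.68, -7.1, 7.94]
    - [10, -3.34, -5.68, -7.1, 7.94]

```text
t: 41.3
tcp_pos: [0.6252, -0.1255, 0.219]
tool_rot: [0.631, -0.32, 0.32, -0.63]
force: [-0.2, 1.3, -3.0]
finger_gap: 0.214
```

Request:
apply_moves:
  motion:
    - [10, 0, 0, 0, 0]
    - [10, 0, 0, 0, 0]
    - [10, 0, 0, 0, 0]

```text
t: 41.68
tcp_pos: [0.6255, -0.1237, 0.2197]
tool_rot: [-0.631, 0.32, -0.319, 0.631]
force: [-0.1, -0.6, -2.5]
finger_gap: 0.217
```

```bash
python3 - <<'E'
from h import *
for P in [[(114,61),(207,61),(205,172),(115,172)]]: pass
p,M=pose(); t=np.array([.6256,-.1256,0])-M@np.array([.00045,0,.00028]); t[2]=.115
go(t,36.15)
snap('wrist','yk4')
E
```

```text
tcp [ 0.6255 -0.1237  0.2197] zaxis 36.28 shift [ 0.039  3.489 -0.045] twist 0.013 (alt 18.01, -17.99)
```

View pics/yk4.png

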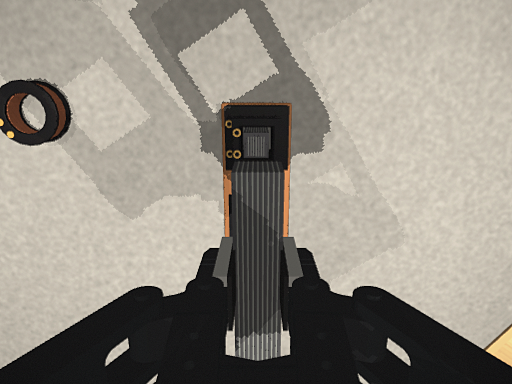

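```bash
python3 - <<'E'
from h import *
a,_=quad('yk0',220,215,4.6,[(108,84),(242,84),(240,204),(110,204)],.0925)
b,_=quad('yk0',220,215,4.6,[(113,449),(237,449),(235,557),(116,557)],.0925)
d=b-a;print((a+b)/2,np.linalg.norm(d),np.degrees(np.arctan2(d[1],d[0])))
E
```

```text
centre [ 0.6058 -0.0987] len [0.0208 0.0206 0.0206 0.0206] ang [36.2 36.  36.2 36.4]
centre [ 0.6449 -0.1521] len [0.0207 0.0214 0.0203 0.0214] ang [36.1 35.9 36.1 36.9]
[ 0.62535965 -0.12540368] 0.06610401053570635 -53.75854576802682
```

Request:
apply_moves:
  motion:
    - [10, 0.02, 0.4, -0.04, 0.01]
    - [10, 0.03, 1.0, -0.04, 0.01]
    - [10, 0.03, 1.7, -0.04, 0.01]
    - [10, 0.03, 2.4, -0.04, 0.01]
    - [10, 0.03, 3.0, -0.04, 0.01]
    - [10, 0.03, 3.35, -0.04, 0.01]
    - [10, 0.03, 3.45, -0.04, 0.01]
    - [10, 0.03, 3.45, -0.04, 0.01]
    - [10, 0.03, 3.45, -0.04, 0.01]

```text
t: 42.85
tcp_pos: [0.6257, -0.1262, 0.117]
tool_rot: [-0.63, 0.32, -0.321, 0.63]
force: [-0.3, 0.2, -3.2]
finger_gap: 0.206
```

```bash
python3 - <<'E'
from h import *
p,M=pose(); t=np.array([.6254,-.1255,0])-M@np.array([.00045,0,.00028]); t[2]=.098
go(t,36.2); print(manip.sense()['force'])
snap('wrist','yk5',(160,130,200,240),2.4);snap('scene','yk5s',(130,140,130,130),4.5)
E
```

```text
tcp [ 0.6257 -0.1262  0.117 ] zaxis 36.10 shift [-0.039  0.633 -0.005] twist -0.010 (alt 17.99, -18.01)
[-0.28120224  0.23033861 -3.16037765]
```

View pics/yk5.png

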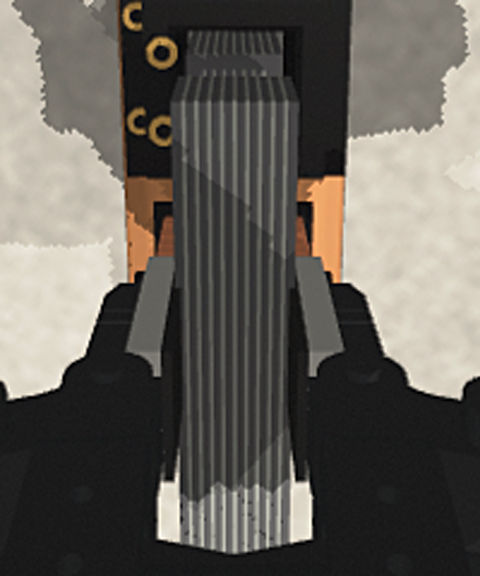

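View pics/yk5s.png

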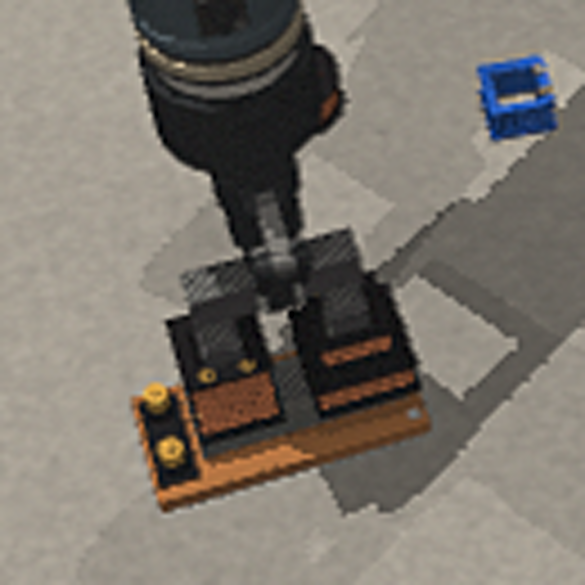

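Request:
apply_moves:
  motion:
    - [10, -0.03, 0.1, 0, 0]
    - [10, -0.03, 0.25, 0, 0]
    - [10, -0.03, 0.38, 0, 0]
    - [10, -0.03, 0.46, 0, 0]
    - [10, -0.03, 0.5, 0, 0]
    - [10, -0.03, 0.5, 0, 0]

```text
t: 43.7
tcp_pos: [0.6245, -0.1252, 0.101]
tool_rot: [-0.63, 0.321, -0.32, 0.63]
force: [-0.2, -0.5, -3.1]
finger_gap: 0.21
```

```bash
python3 - <<'E'
from h import *
p,M=pose(); t=np.array([.6254,-.1255,0])-M@np.array([.00045,0,.00028]); t[2]=.098
go(t,36.2); print(manip.sense()['force'])
E
```

```text
tcp [ 0.6245 -0.1252  0.101 ] zaxis 36.10 shift [0.01  0.1   0.009] twist -0.010 (alt 17.99, -18.01)
[-0.2132796  -0.50789941 -3.06347941]
```

Request:
apply_moves:
  motion:
    - [10, 0.01, 0.02, 0.01, 0]
    - [10, 0.01, 0.04, 0.01, 0]
    - [10, 0.01, 0.04, 0.01, 0]

```text
t: 44.08
tcp_pos: [0.6249, -0.1253, 0.0999]
tool_rot: [0.63, -0.32, 0.32, -0.63]
force: [0.7, -0.1, -3.1]
finger_gap: 0.21
```

Request:
apply_moves:
  motion:
    - [10, 0, 0.02, 0, 0]
    - [10, 0, 0.04, 0, 0]
    - [10, 0, 0.04, 0, 0]

```text
t: 44.45
tcp_pos: [0.6249, -0.1253, 0.0986]
tool_rot: [0.63, -0.321, 0.32, -0.63]
force: [-0.4, 0.8, -3.3]
finger_gap: 0.211
```

Request:
apply_moves:
  motion:
    - [10, 0, 0.02, 0, 0]
    - [10, 0, 0.03, 0, 0]
    - [10, 0, 0.03, 0, 0]

```text
t: 44.82
tcp_pos: [0.6249, -0.1253, 0.0978]
tool_rot: [-0.63, 0.32, -0.32, 0.63]
force: [0.5, -1.0, -2.5]
finger_gap: 0.211
```

Request:
apply_moves:
  motion:
    - [10, 0, 0.02, 0, 0]
    - [10, 0, 0.03, 0, 0]
    - [10, 0, 0.03, 0, 0]

```text
t: 45.2
tcp_pos: [0.625, -0.1253, 0.0973]
tool_rot: [-0.63, 0.32, -0.321, 0.63]
force: [-0.5, 0.7, 0.2]
finger_gap: 0.213
```

Request:
apply_moves:
  motion:
    - [10, 0, 0.02, 0, 0]
    - [10, 0, 0.03, 0, 0]
    - [10, 0, 0.03, 0, 0]

```text
t: 45.58
tcp_pos: [0.625, -0.1253, 0.0972]
tool_rot: [0.63, -0.32, 0.321, -0.63]
force: [-2.1, 1.2, 5.9]
finger_gap: 0.211
```

Request:
apply_moves:
  motion:
    - [26, 0, -0.02, 0, 0]
    - [26, 0, -0.02, 0, 0]
    - [45, 0, -0.02, 0, 0]
    - [45, 0, -0.02, 0, 0]
    - [45, 0, -0.02, 0, 0]
    - [45, 0, -0.5, 0, 0]
    - [45, 0, -1.2, 0, 0]
    - [45, 0, -2.4, 0, 0]
    - [45, -0.6, -3.4, 0, 0]
    - [45, -1.8, -3.6, 0, 0]
    - [45, -2.3, -3.6, 0, 0]
    - [45, -2.3, -3.6, 0, 0]

```text
t: 47.08
tcp_pos: [0.5838, -0.0689, 0.2042]
tool_rot: [0.631, -0.32, 0.32, -0.63]
force: [0.4, -0.3, 0.7]
finger_gap: 0.528
```

```bash
python3 - <<'E'
from h import *
go([.6254,-.1255,.098],36.2)
snap('wrist','fin');snap('scene','fins',(130,160,130,110),6);snap('top','fint',(90,110,320,160),2.5)
E
```

```text
tcp [ 0.5838 -0.0689  0.2042] zaxis 36.18 shift [2.339 3.541 0.006] twist -0.002 (alt 18.00, -18.00)
```

View pics/fin.png

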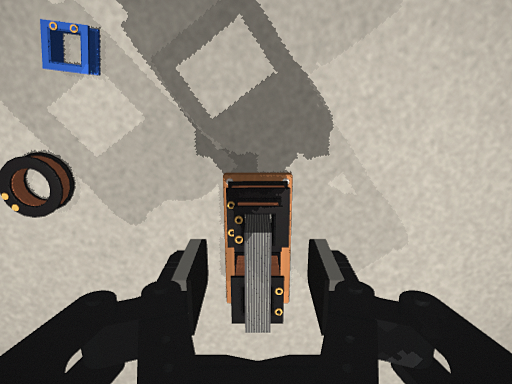

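View pics/fins.png

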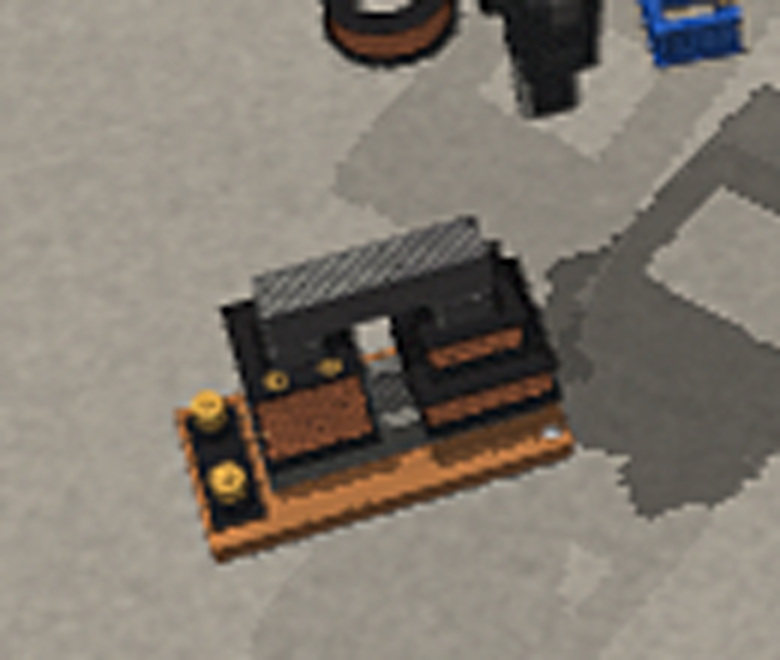

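View pics/fint.png

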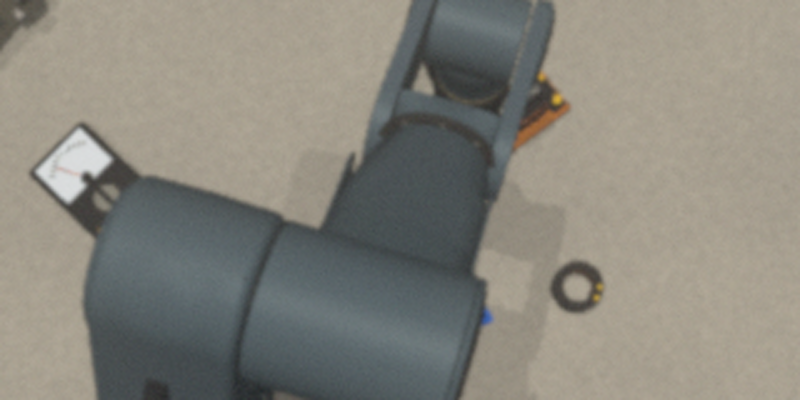

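```bash
python3 - <<'E'
from h import *
c,im=load('fin')
cv2.imwrite('pics/finc.png',cv2.resize(im[200:345,215:300],None,fx=4,fy=4,interpolation=cv2.INTER_CUBIC))
u=np.array([.591,-.8066]);v=np.array([.8066,.591]);cs,_=load('fins')
for sx,sy in [(-1,-1),(-1,1),(1,1),(1,-1)]:
    P=[*(np.array([.6255,-.1255])+u*sx*.043+v*sy*.010),.114]
    print(sx,sy,((proj(cs,P)-[130,160]+.5)*6).round(),((proj(c,P)-[215,200]+.5)*4).round())
E
```

```text
-1 -1 [473. 218.] [118. 132.]
-1 1 [488. 258.] [227. 132.]
1 1 [263. 322.] [223. 530.]
1 -1 [250. 281.] [123. 531.]
```

View pics/finc.png

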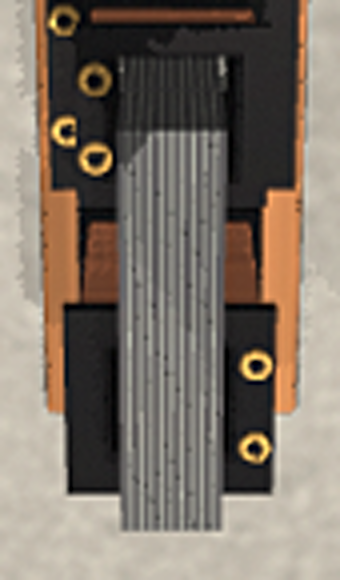

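```bash
python3 - <<'E'
from station import manip
print(manip.sign_off(), manip.sense()['t'])
E
```

```text
the job is handed in; nothing more can be done
the job is handed in; nothing more can be done
```

The transformer is built and handed in after about 47 s of the 118 s allowed. The sign-off reports no verdict, so this rests on my own checks.

- **Coils:** The tall coil went on the limb at the brass-post end. The wide flat coil, then the small coil, went on the other limb. I lowered each one until I felt it touch (4 to 10 N) before letting go. The pictures show all three seated on the limbs. For the tall coil I also checked the position against the scene view, and it matched.
- **Bar:** I laid it across both limb tops only after all three coils were on. In the last wrist and scene pictures its corners are within about 1 mm of where a centred, square bar should be.
- **Other objects:** The gripper is open and clear of everything. I gripped none of the round coil, the meter or the coloured look-alikes. I didn't measure them again, and the arm hid part of the last top view.
- **One disagreement:** The tall coil touched down about 2 mm higher than I had calculated. It most likely slipped slightly in the grip, since the scene check put its top at the seated height.

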